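# Stack two outgoing orders in their trays

### The job

Stack the two outgoing orders in their trays, ready for wrapping. In the oblong tray goes the power brick, lying along the tray, then the status pad on the brick, then the printed box standing on its long narrow side, as it stands now, on the pad; in the square tray goes the flat cardboard carton, straight with the tray's sides, and the hang tags on top of it. Centre each thing carefully on what is beneath it, with long sides running the same way and nothing turned over, and leave the label roll and the sticky notes where they are.

Things in the scene. Friction and masses are not known exactly. Their poses are not given: they have to be found in the camera images.
- platform: low grey packing platform that stands over the front of the bench, fixed, 345 (x) x 957 (y) x 120 mm high; all the things below stand on its top, which is 0.12 m above the bench (z = 0.12). Origin: under its centre, on the bench. Its back edge reaches x = 0.69; an upper shelf of the bench begins 15 mm behind that, its board 0.33 to 0.35 m above the bench, so keep arm and wrist in front of it
- tray_oblong: shallow open brown cardboard tray, oblong, 116 (x) x 74 (y) x 11 mm high outside, walls 4 mm, inside 108 x 66 mm, floor 3 mm thick; fixed to the platform. Origin: centre of its underside, on the platform's top; x along its long side, z up
- tray_square: shallow open brown cardboard tray, square, 108 x 108 x 11 mm high outside, walls 4 mm, inside 100 x 100 mm, floor 3 mm thick; fixed to the platform. Origin: centre of its underside, on the platform's top; x and y along its sides, z up
- power_brick: black laptop power brick, loose, 96 (x) x 53 (y) x 30 mm high, flat top and bottom, 0.26 kg. Origin: centre of its underside; x along its length, z up
- status_pad: small flat black pad with a bluish screen, lying screen up, loose, 62 (x) x 85 (y) x 8 mm thick, 0.09 kg. Origin: centre of its underside; y along its length, z up
- parts_box: small printed white-and-blue box standing on its long narrow side, loose, 30 (x) x 89 (y) x 50 mm high, 0.05 kg. Origin: centre of its underside; y along its length, z up
- flat_carton: plain flat brown cardboard carton with a strip of tape along its top, loose, 92 (x) x 62 (y) x 34 mm high, 0.12 kg. Origin: centre of its underside; x along its length, z up
- hang_tags: banded pile of off-white hang tags, loose, 91 (x) x 56 (y) x 18 mm high (its firm body 88 x 52), 0.06 kg. Origin: centre of its underside; x along its length, z up
- label_roll: white roll of labels standing on its end, 72 mm across, 52 mm high, loose; a bystander. Origin: centre of its underside
- sticky_notes: yellow block of sticky notes, 75 x 76 x 25 mm, loose; a bystander. Origin: centre of its underside

How it is judged:
At the end, for the whole second after the job is handed in: Oblong tray: brick, pad on it, printed box upright on the pad; square tray: carton, tags on it. Each lies on what is beneath it: within 15 mm of its centre, 6 mm of resting height, 0.1 rad of level, 0.2 rad of parallel (carton either way round); all released and at rest (horizontal distance between power_brick and tray_oblong below 0.015 m and z of power_brick in the frame of tray_oblong between -0.003 and 0.009 m and angle between each of power_brick, status_pad, parts_box, flat_carton, hang_tags's own z axis and vertical below 0.1 rad and angle between the x axis of power_brick and the x axis of tray_oblong, either way round below 0.2 rad and linear speed of each of power_brick, status_pad, parts_box, flat_carton, hang_tags below 0.02 m/s and angular speed of each of power_brick, status_pad, parts_box, flat_carton, hang_tags below 0.2 rad/s and horizontal distance between status_pad and power_brick below 0.015 m and z of status_pad in the frame of power_brick between 0.024 and 0.036 m and angle between the y axis of status_pad and the x axis of power_brick, either way round below 0.2 rad and horizontal distance between parts_box and status_pad below 0.015 m and z of parts_box in the frame of status_pad between 0.002 and 0.014 m and angle between the y axis of parts_box and the y axis of status_pad, either way round below 0.2 rad and horizontal distance between flat_carton and tray_square below 0.015 m and z of flat_carton in the frame of tray_square between -0.003 and 0.009 m and (angle between the x axis of flat_carton and the x axis of tray_square, either way round below 0.2 rad or angle between the x axis of flat_carton and the y axis of tray_square, either way round below 0.2 rad) and horizontal distance between hang_tags and flat_carton below 0.015 m and z of hang_tags in the frame of flat_carton between 0.028 and 0.04 m and angle between the x axis of hang_tags and the x axis of flat_carton, either way round below 0.2 rad); the robot touches nothing.
It fails at once if the label roll is shifted by more than 30 mm (distance of label_roll from where it was at the start of the episode above 0.03 m).
It fails at once if the block of sticky notes is shifted by more than 30 mm (distance of sticky_notes from where it was at the start of the episode above 0.03 m).
It also fails if it takes over 136 s, if anything falls off the work surface, if the arm or the gripper's body presses on something with over 40 N, if the wrist force passes 120 N, or if a joint passes its speed limit or range.

### The arm

A 6-joint arm with a two-finger parallel gripper is mounted at the origin on a cart in front of the work surface, level with it; the furniture and walls round the work are solid. World frame = base frame: x ahead of the robot, y to its left, z up, the work surface at z = 0. Lengths are in m, angles in rad, forces in N, time in s.
With the tool pointing down it reaches from about 0.375 to 0.75 m from the base axis. Payload 9 kg.
Tool frame: the origin (TCP) lies on the centre line of the jaws, within the pads' length; the fingertips stand 19 mm ahead of it and the grasp point (between the pads) is the TCP (env.tcp_to_tips is the distance from the TCP to the fingertips, in m); z points along the fingers, y is the line along which they close (so a half turn about z gives the same grasp; the last joint's range is limited). The gripper opens to 85 mm and grips with 20 to 120 N. Pads are 22 mm wide; open, the fingers measure 114 mm over their backs; the gripper's body (76 mm by 85 mm) begins 54 mm behind the grasp point. The pads swing forward as they close: fully open they stand 13 mm farther back than shut.
Start: joints at [-1.327, 0.104, 0.097, 1.564, 0, 1.353], TCP at [0.267, -0.537, 0.25] pointing down, gripper open.
Joint ranges: [-2.99, 2.99], [-0.84, 1.86], [-1.1, 1.16], [-1.84, 2.11], [-1.51, 1.56], [-3.14, 3.14]. Speed limits (rad/s): [2.22, 2.22, 2.57, 3.14, 3.14, 3.14].

### API

Orientations are given as a unit quaternion [x, y, z, w].
In Python, from cell import env gives the robot as it stands.
- The arm moves only by the shell command python3 -m inch FILE [FORCE], which reads ROWS from the file FILE. ROWS is a JSON list of rows, 1 to 12 of them, each of 7 numbers: dx, dy, dz in shares of 0.6 m (1.0 is 0.6 m), then a rotation vector rx, ry, rz in a scale on which 1.0 is 2 rad, then the finger opening in m; each row is the pose to reach, as a shift and turn from the pose commanded when the command began, along the tool's axes at that moment; what a row does not reach only later rows make up. A row lasts 1/10 s, in which the tool goes at most 0.05 m and 0.15 rad, less where a joint would pass 70% of its speed; a pose out of reach is approached as far as the arm can. The fingers move at their own pace and stop on an object; FORCE is the grip in N (left out, the last holds). Time passes only in rows, so rows that do not move let the fingers close. It prints the time, the measured TCP pose, the force, the opening and the grip force at its end. Input that does not fit is refused with a message, and nothing moves.
- env.read_state(): the state, without advancing time (a new reading comes with each control period).
- env.grab_frame(name): name is "scene" or "top" or "wrist"; returns the picture (384x512x3 uint8, red, green, blue); there is no depth.
- env.camera_model(name): a dict with "vertical_fov" (degrees; the focal length in pixels is half the picture's height over the tangent of half this angle, whatever the lens; pixels are square), "cx", "cy" (the principal point, pixels), "dist_coeffs" ([k1, k2, p1, p2, k3] as OpenCV has them; the pictures are not rectified), "R" (3x3) and "t" (3): a world point X has camera coordinates R X + t. Camera axes: x right, y down, z forward; pixel columns grow to the right and rows downward; lengths in m; the calibration is good to about 2 mm. A picture is of the moment at which its call begins: read the wrist's pose just before it. camera_model takes no time and is no camera call; for the wrist camera it gives the pose at the moment of the call.
- env.sign_off(): hands the job in; it is judged then, once.
The state is a dict: "clock": time; "joint_pos": joint angles; "qvel": joint speeds; "joint_efforts": joint torques, N m; "tool_pos": TCP position; "eef_rot": TCP orientation; "contact_force": force on the tool from outside, world axes, zero at the start; "torque": the same for the moment, N m; "gripper_width": finger opening in m; "grip_force": force on a finger pad.
Only numpy, scipy, OpenCV 4.12 (cv2) and the standard library are available. Lean on these libraries where they do the work, as an engineer would, in place of code of your own. Each camera call takes 0.05 s, during which the arm holds its last target. There are 200 camera calls.

## Working session

There is one attempt and no reset: what is moved stays moved. The work goes in short steps, Python scripts to look and compute and a shell command to move; the robot and the scene stay as the last step left them, time stands still between calls to the robot, and variables do not carry over. Pictures are saved under pics/ and viewed, at most 14 in all, crops included, and the job is handed in when it is done.

```bash
ls; mkdir -p pics
python3 - <<'E'
from cell import env
import cv2
for n in ("top","scene"):
    f=env.grab_frame(n); cv2.imwrite(f"pics/{n}0.png",cv2.resize(f[:,:,::-1],(800,600),interpolation=cv2.INTER_CUBIC))
    m=env.camera_model(n); print(n,m)
s=env.read_state(); print(s["tool_pos"],s["eef_rot"],s["clock"])
E
```

```text
pics
top {'vertical_fov': 43.22864644958534, 'cx': 259.4339907313837, 'cy': 199.54129767738505, 'dist_coeffs': array([-0.10153686,  0.        ,  0.        ,  0.        ,  0.        ]), 'R': array([[-1.60991619e-02, -9.99864455e-01, -3.44808639e-03],
       [-9.87579408e-01,  1.64402210e-02, -1.56258224e-01],
       [ 1.56293731e-01,  8.89632662e-04, -9.87710220e-01]]), 't': array([-0.00648986,  0.50585846,  1.54648395])}
scene {'vertical_fov': 54.93222050104778, 'cx': 253.83170747898401, 'cy': 187.64578289437404, 'dist_coeffs': array([-0.03672427,  0.        ,  0.        ,  0.        ,  0.        ]), 'R': array([[-0.90055697, -0.43469498, -0.00611697],
       [-0.23568857,  0.50000227, -0.83333584],
       [ 0.36530541, -0.7490247 , -0.55273317]]), 't': array([0.45326759, 0.21877651, 1.12662398])}
[ 0.26728263 -0.53686875  0.24958584] [ 9.73459791e-01  2.28857286e-01 -3.23000896e-07 -6.14049236e-04] 0.1
```

View pics/top0.png

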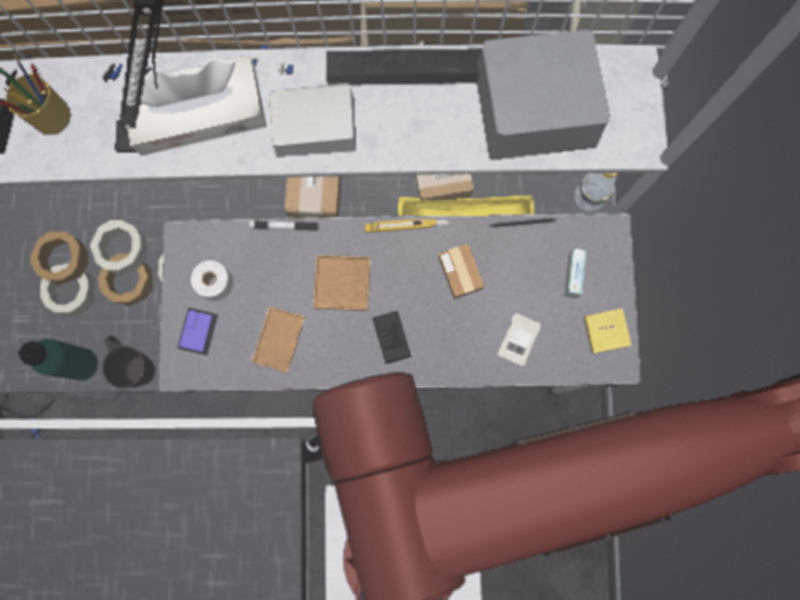

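View pics/scene0.png

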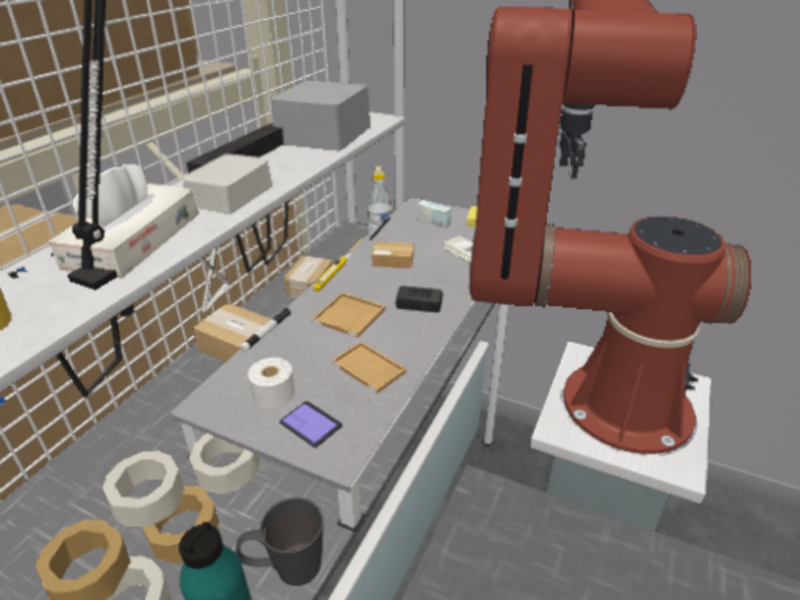

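The top view shows the platform with the oblong tray near (278,338) and the square tray near (342,283). The loose things are the brick (392,336), pad (197,331), box (577,272), carton (461,270), tags (519,339), roll (210,279) and notes (608,331). I'll enlarge the two halves.

Run:
```python
from cell import env
import cv2
f=env.grab_frame("top")[:,:,::-1]
for n,x in (("L",100),("R",230)):
    cv2.imwrite(f"pics/top{n}.png",cv2.resize(f[135:250,x:x+(160 if n=="L" else 180)],None,fx=5 if n=="L" else 4.4,fy=5 if n=="L" else 4.4,interpolation=cv2.INTER_CUBIC))
```

```text
(no output)
```

View pics/topL.png

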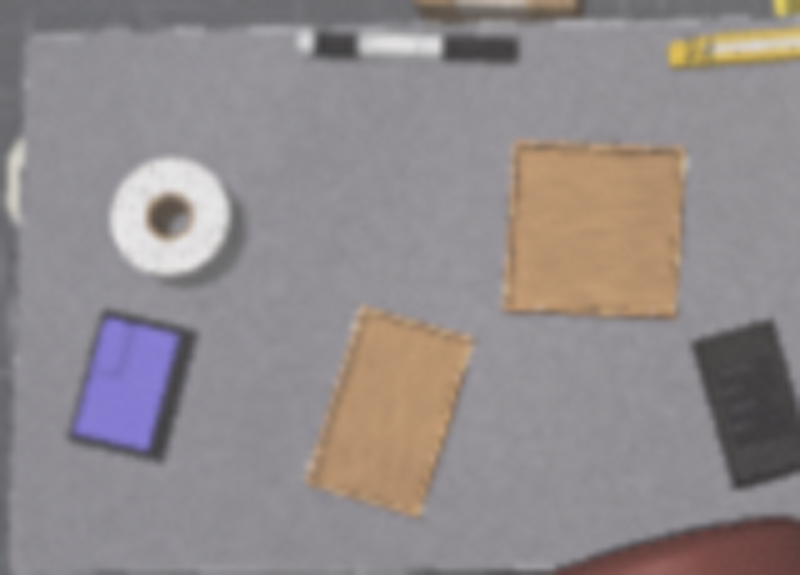

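View pics/topR.png

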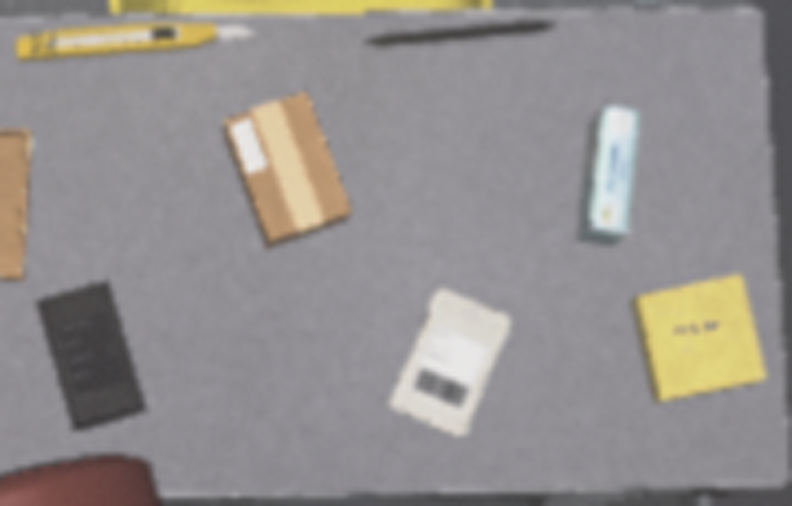

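The oblong tray's corners in the L crop are about (362,306),(474,337),(422,516),(307,484), and the square tray's are (514,141),(686,149),(677,318),(503,312). I fit the outlines of the known solids to the polygons I traced.

```bash
cat > h.py <<'E'
import numpy as np, cv2
from scipy.optimize import minimize
from scipy.spatial.transform import Rotation as Ro
from cell import env
def K(m):
    f=192/np.tan(np.radians(m["vertical_fov"])/2); return np.array([[f,0,m["cx"]],[0,f,m["cy"]],[0,0,1]])
def proj(P,m): return cv2.projectPoints(np.float64(P),cv2.Rodrigues(m["R"])[0],m["t"],K(m),m["dist_coeffs"])[0][:,0]
def ray(uv,z,m):
    p=cv2.undistortPoints(np.float64([uv]),K(m),m["dist_coeffs"])[:,0]
    d=np.c_[p,np.ones(len(p))]@m["R"]; C=-m["R"].T@m["t"]
    return C+d*((z-C[2])/d[:,2])[:,None]
def box(x,y,a,l,w,h,z):
    c,s=np.cos(a),np.sin(a); b=np.array([[i*l/2,j*w/2] for i,j in((1,1),(1,-1),(-1,-1),(-1,1))])
    xy=b@np.array([[c,s],[-s,c]])+[x,y]
    return np.vstack([np.c_[xy,np.full(4,z)],np.c_[xy,np.full(4,z+h)]])
def fit(poly,dims,z,m):
    """x,y,yaw of the solid whose outline covers the traced polygon; yaw is of its long side (dims[0])"""
    S=8; p=np.array(poly); o=p.min(0)-30; n=((np.ptp(p,0)+60)*S).astype(int)
    M=lambda q: cv2.fillConvexPoly(np.zeros((n[1],n[0]),np.uint8),cv2.convexHull(((q-o)*S).astype(np.int32)),1)
    T=M(p); g=ray([p.mean(0)],z+dims[2]/2,m)[0]
    w=ray(p,z+dims[2],m)[:,:2]; e=[w[1]-w[0],w[2]-w[1]]; e=max(e,key=np.linalg.norm)
    c=lambda v:1-(T&(A:=M(proj(box(*v,*dims,z),m)))).sum()/(T|A).sum()
    x0=[g[0],g[1],np.arctan2(e[1],e[0])]
    r=minimize(c,x0,method="Nelder-Mead",options=dict(initial_simplex=[x0]+[np.add(x0,d) for d in([.01,0,0],[0,.01,0],[0,0,.1])],xatol=1e-4,fatol=1e-4))
    return np.round([*r.x,1-r.fun],4)
def move(target,yaw=None):
    """shift in tool axes from here to the world target; turn about tool z so that tool y lies along yaw"""
    s=env.read_state(); R=Ro.from_quat(s["eef_rot"]).as_matrix()
    d=R.T@(np.array(target)-s["tool_pos"]); out=[d.round(4)]
    if yaw is not None:
        y=np.arctan2(R[1,1],R[0,1]); a=-(((yaw-y)+np.pi/2)%np.pi-np.pi/2); out+=[round(a,4)]
    return out
E
python3 - <<'E'
from h import *
m=env.camera_model("top")
L=lambda *p:(np.array(p)+.5)/5-.5+[100,135]
R=lambda *p:(np.array(p)+.5)/4.4-.5+[230,135]
z=.12
for n,p,d in [("obl",L((362,306),(474,337),(422,516),(307,484)),(.116,.074,.011)),
("sq",L((514,141),(686,149),(677,318),(503,312)),(.108,.108,.011)),
("pad",L((104,310),(197,328),(162,462),(69,437)),(.085,.062,.008)),
("brick",R((108,281),(145,410),(77,430),(38,300)),(.096,.053,.03)),
("carton",R((303,92),(350,213),(268,243),(224,118)),(.092,.062,.034)),
("tags",R((437,288),(512,318),(466,437),(390,405)),(.091,.056,.018)),
("box",R((603,104),(640,107),(630,238),(590,234)),(.089,.03,.05)),
("notes",R((740,274),(768,380),(660,402),(635,295)),(.076,.075,.025))]:
    print(n,fit(p,d,z,m))
print("roll",ray(L((171,217)),.172,m), "platform corners",ray([*L((28,36),(10,573)),*R((757,8),(787,487))],.12,m).round(3).tolist())
s=env.read_state();print(s["joint_pos"])
E
```

```text
obl [0.4424 0.2377 2.8452 0.958 ]
sq [ 0.5546  0.1112 -1.6236  0.975 ]
pad [0.4617 0.4011 2.9168 0.9264]
brick [ 0.4423  0.0134 -2.8407  0.8845]
carton [ 0.5734 -0.1259 -2.8186  0.873 ]
tags [ 0.4341 -0.238   2.7257  0.9436]
box [ 0.5641 -0.3558  2.8984  0.6663]
notes [ 0.4473 -0.4145  1.7441  0.9339]
roll [[0.55747731 0.36629027 0.172     ]] platform corners [[0.689, 0.477, 0.12], [0.345, 0.476, 0.12], [0.69, -0.474, 0.12], [0.342, -0.473, 0.12]]
[-1.32672262e+00  1.04561964e-01  9.66496500e-02  1.56391560e+00
 -1.57360315e-05  1.35307275e+00]
```

```bash
python3 -c "
from h import *
print(env.tcp_to_tips, move([.4423-.0,.0134,.28],.301-np.pi/2))"
```

```text
0.019 [array([ 0.4019, -0.4147, -0.0298]), np.float64(0.1608)]
```

The rows are not in the units I measure in: shifts go in shares of 0.6 m and turns go in shares of 2 rad. I convert before sending: -0.415 m / 0.6 = -0.6917, 0.402 m / 0.6 = 0.67, 0.161 rad / 2 = 0.0805.

```bash
echo '[[0.0583,-0.0583,-0.05,0,0,0,0.085],[0.1117,-0.1167,-0.05,0,0,0,0.085],[0.1667,-0.1733,-0.05,0,0,0.04,0.085],[0.2233,-0.23,-0.05,0,0,0.08,0.085],[0.28,-0.2883,-0.05,0,0,0.0805,0.085],[0.335,-0.345,-0.05,0,0,0.0805,0.085],[0.39,-0.4033,-0.05,0,0,0.0805,0.085],[0.4467,-0.4617,-0.05,0,0,0.0805,0.085],[0.5033,-0.5183,-0.05,0,0,0.0805,0.085],[0.5583,-0.5767,-0.05,0,0,0.0805,0.085],[0.6133,-0.6333,-0.05,0,0,0.0805,0.085],[0.67,-0.6917,-0.05,0,0,0.0805,0.085]]' > path.dat && python3 -m inch path.dat; echo '[[0,0,0,0,0,0,0.085],[0,0,0,0,0,0,0.085],[0,0,0,0,0,0,0.085]]' > path.dat && python3 -m inch path.dat
python3 - <<'E'
from h import *
print(move([.4423,.0134,.28],.301-np.pi/2)); m=env.camera_model("wrist")
print(m["vertical_fov"],-m["R"].T@m["t"],m["R"][2])
f=env.grab_frame("wrist"); cv2.imwrite("pics/w1.png",cv2.resize(f[:,:,::-1],(800,600)))
E
```

```text
clock: 1.35
tool_pos: [0.4425, 0.0155, 0.2803]
eef_rot: [0.989, 0.15, 0.0, 0.0]
contact_force: [0.9, -1.5, -0.3]
gripper_width: 0.0849
grip_force: 0.0
clock: 1.65
tool_pos: [0.4422, 0.0128, 0.2801]
eef_rot: [0.989, 0.15, -0.0, 0.0]
contact_force: [-0.7, 0.1, 0.0]
gripper_width: 0.0849
grip_force: 0.0
[array([ 0.0003, -0.0005,  0.0001]), np.float64(-0.0008)]
60.23904529792049 [0.51041232 0.035146   0.40337647] [-0.26642013 -0.08374149 -0.96021231]
```

View pics/w1.png

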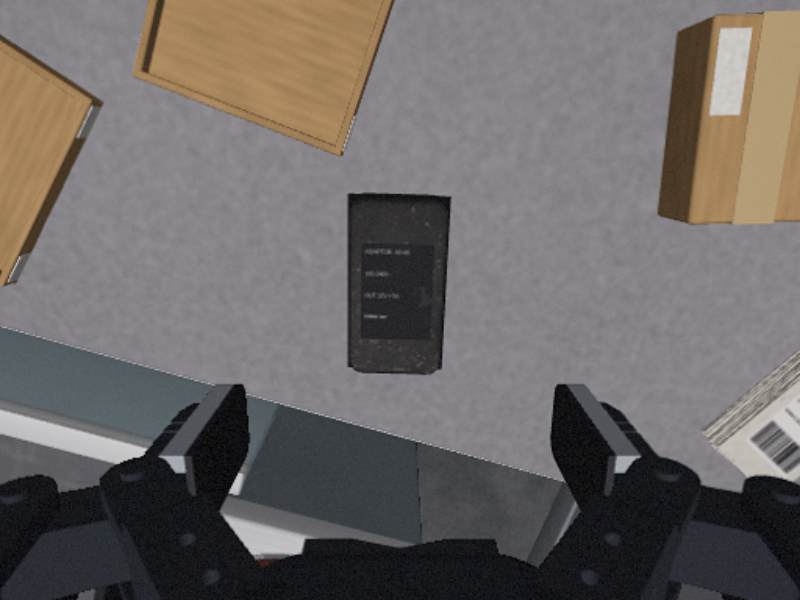

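The brick's outline is (347,193),(451,196),(442,373),(348,373) in the 800-wide wrist view. The square tray's near corners are at (343,155) and (135,75).

Run:
```python
from h import *
m=env.camera_model("wrist")
W=lambda *p:(np.array(p)+.5)*.64-.5
b=fit(W((347,193),(451,196),(442,373),(348,373)),(.096,.053,.03),.12,m); print(b)
print("top-edge pts", ray(W((343,155),(135,75),(102,103)),.131,m).round(4).tolist())
print(move([b[0],b[1],.28],b[2]-np.pi/2))
```

```text
[ 0.4422  0.0147 -2.8607  0.9048]
top-edge pts [[0.4994, 0.061, 0.131], [0.506, 0.1681, 0.131], [0.4884, 0.1817, 0.131]]
[array([ 0.0007, -0.0022,  0.0001]), np.float64(0.0182)]
```

Converted, 0.129 m / 0.6 = 0.215, 0.12 m / 0.6 = 0.2, 0.018 rad / 2 = 0.009.

```bash
python3 -c "
from h import *
print((proj(box(.4422,.0147,-2.8607,.096,.053,.03,.12),env.camera_model('wrist'))/.64).round())"
echo '[[0.0017,-0.0033,0.05,0,0,0.009,0.085],[0.0017,-0.0033,0.1167,0,0,0.009,0.085],[0.0017,-0.0033,0.1667,0,0,0.009,0.085],[0.0017,-0.0033,0.2,0,0,0.009,0.085],[0.0017,-0.0033,0.215,0,0,0.009,0.085],[0.0017,-0.0033,0.215,0,0,0.009,0.085],[0.0017,-0.0033,0.215,0,0,0.009,0.04],[0.0017,-0.0033,0.215,0,0,0.009,0.04],[0.0017,-0.0033,0.215,0,0,0.009,0.04],[0.0017,-0.0033,0.215,0,0,0.009,0.04]]' > path.dat && python3 -m inch path.dat 40; echo '[[0,0,0,0,0,0,0.03],[0,0,0,0,0,0,0.03],[0,0,0,0,0,0,0.03]]' > path.dat && python3 -m inch path.dat
```

```text
[[440. 360.]
 [351. 358.]
 [349. 193.]
 [447. 194.]
 [445. 382.]
 [346. 380.]
 [343. 198.]
 [453. 200.]]
clock: 2.7
tool_pos: [0.4436, 0.0152, 0.1528]
eef_rot: [0.99, 0.141, 0.001, 0.001]
contact_force: [0.0, -2.2, 7.0]
gripper_width: 0.0511
grip_force: 42.5
clock: 3.0
tool_pos: [0.4435, 0.0152, 0.1528]
eef_rot: [0.99, 0.141, 0.001, 0.001]
contact_force: [-0.9, -2.4, 6.3]
gripper_width: 0.0511
grip_force: 42.5
```

Converted, -0.127 m / 0.6 = -0.2117, -0.12 m / 0.6 = -0.2.

```bash
echo '[[0,0,-0.0333,0,0,0,0.03],[0,0,-0.0833,0,0,0,0.03],[0,0,-0.15,0,0,0,0.03],[0,0,-0.2,0,0,0,0.03],[0,0,-0.2117,0,0,0,0.03],[0,0,-0.2117,0,0,0,0.03]]' > path.dat && python3 -m inch path.dat; python3 -c "
from h import *
print(move([.4424,.2377,.28],-.296-np.pi/2))"
```

```text
clock: 3.6
tool_pos: [0.4432, 0.0156, 0.2791]
eef_rot: [0.99, 0.141, 0.001, 0.0]
contact_force: [1.0, -0.2, -2.8]
gripper_width: 0.0506
grip_force: 43.0
[array([ 0.0612, -0.2135, -0.0011]), np.float64(0.579)]
```

Converted, -0.2135 m / 0.6 = -0.3558, -0.213 m / 0.6 = -0.355, 0.579 rad / 2 = 0.2895.

```bash
echo '[[0.01,-0.0333,0,0,0,0.03,0.03],[0.0283,-0.1,0,0,0,0.08,0.03],[0.0467,-0.1667,0,0,0,0.135,0.03],[0.0667,-0.2333,0,0,0,0.19,0.03],[0.085,-0.2967,0,0,0,0.24,0.03],[0.0967,-0.3383,-0.0017,0,0,0.275,0.03],[0.1017,-0.355,-0.0017,0,0,0.2895,0.03],[0.1017,-0.3558,-0.0017,0,0,0.2895,0.03],[0.1017,-0.3558,-0.0017,0,0,0.2895,0.03],[0.1017,-0.3558,-0.0017,0,0,0.2895,0.03]]' > path.dat && python3 -m inch path.dat
python3 - <<'E'
from h import *
m=env.camera_model("wrist"); np.save("m2.npy",m,allow_pickle=True)
f=env.grab_frame("wrist"); cv2.imwrite("pics/w2.png",cv2.resize(f[:,:,::-1],(800,600)))
E
```

```text
clock: 4.6
tool_pos: [0.4011, 0.0461, 0.2785]
eef_rot: [0.993, -0.121, 0.002, -0.02]
contact_force: [-0.5, 0.0, -2.0]
gripper_width: 0.0507
grip_force: 43.1
```

View pics/w2.png

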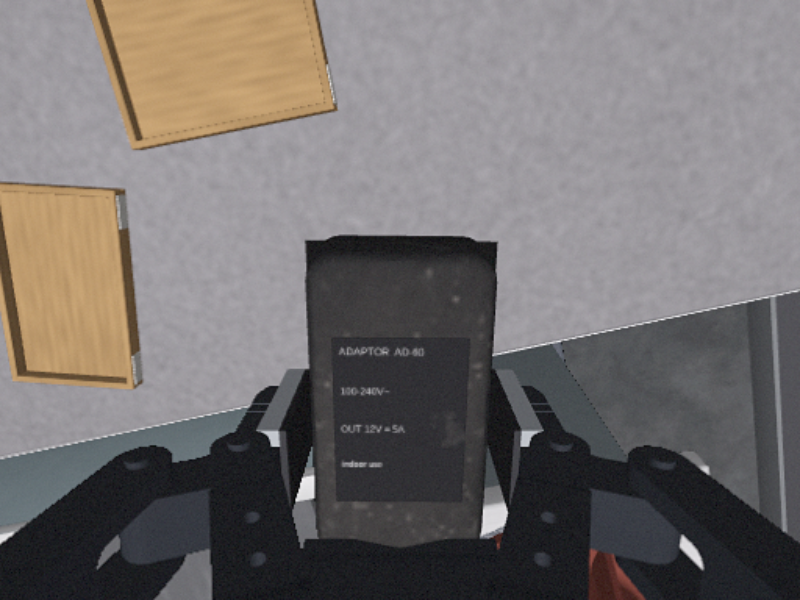

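```bash
python3 -c "
from h import *
s=env.read_state();print(s['joint_pos'].round(3),s['qvel'].round(3));print(move([.4424,.2377,.28],-.296-np.pi/2))"; echo '[[0,0,0,0,0,0,0.03],[0,0,0,0,0,0,0.03]]' > path.dat && python3 -m inch path.dat; python3 -c "
from h import *
s=env.read_state();print(s['joint_pos'].round(3),s['qvel'].round(3))"
```

```text
[-0.242 -0.503 -0.385  1.69   0.04   3.141] [ 0.01   0.012  0.016 -0.002  0.005 -0.001]
[array([-0.0055, -0.1957,  0.0066]), np.float64(0.0546)]
clock: 4.85
tool_pos: [0.4016, 0.0462, 0.279]
eef_rot: [0.993, -0.12, 0.002, -0.02]
contact_force: [-0.8, -0.7, -1.1]
gripper_width: 0.0509
grip_force: 43.1
[-0.242 -0.501 -0.384  1.69   0.041  3.141] [-0.002  0.002 -0.    -0.     0.001  0.   ]
```

```bash
cat >> h.py <<'E'
def to(target,a):
    """row to world target with tool down and tool x axis at yaw a (yaw = j1-j6+pi)"""
    s=env.read_state(); R=Ro.from_quat(s["eef_rot"]); c,n=np.cos(a),np.sin(a)
    D=Ro.from_matrix([[c,n,0],[n,-c,0],[0,0,-1]])
    print((R.inv().apply(np.array(target)-s["tool_pos"])).round(4),(R.inv()*D).as_rotvec().round(3))
E
python3 -c "
from h import *
to([.43,.14,.28],1.3)
W=lambda *p:(np.array(p)+.5)*.64-.5
m=np.load('m2.npy',allow_pickle=True).item()
print(ray(W((125,190),(142,386),(14,380),(0,184),(135,148),(336,108)),.131,m).round(4).tolist())"
```

```text
[ 0.0052 -0.0978  0.003 ] [-0.033 -0.031 -1.541]
[[0.4866, 0.1811, 0.131], [0.3786, 0.2149, 0.131], [0.3994, 0.2895, 0.131], [0.5057, 0.2459, 0.131], [0.5051, 0.1678, 0.131], [0.4984, 0.0619, 0.131]]
```

Converted, -0.098 m / 0.6 = -0.1633, -0.095 m / 0.6 = -0.1583, -1.54 rad / 2 = -0.77.

```bash
echo '[[0.0017,-0.0167,0.005,-0.0165,-0.0155,-0.04,0.03],[0.0017,-0.0333,0.005,-0.0165,-0.0155,-0.1,0.03],[0.0033,-0.05,0.005,-0.0165,-0.0155,-0.17,0.03],[0.0033,-0.0667,0.005,-0.0165,-0.0155,-0.24,0.03],[0.005,-0.0833,0.005,-0.0165,-0.0155,-0.31,0.03],[0.005,-0.1,0.005,-0.0165,-0.0155,-0.38,0.03],[0.0067,-0.1167,0.005,-0.0165,-0.0155,-0.45,0.03],[0.0067,-0.1333,0.005,-0.0165,-0.0155,-0.52,0.03],[0.0083,-0.1417,0.005,-0.0165,-0.0155,-0.59,0.03],[0.0083,-0.15,0.005,-0.0165,-0.0155,-0.655,0.03],[0.0083,-0.1583,0.005,-0.0165,-0.0155,-0.72,0.03],[0.0083,-0.1633,0.005,-0.0165,-0.0155,-0.77,0.03]]' > path.dat && python3 -m inch path.dat; python3 -c "
from h import *
to([.443,.236,.28],np.pi-.3)
print(env.read_state()['joint_pos'].round(3))"
```

```text
clock: 6.05
tool_pos: [0.43, 0.1405, 0.2799]
eef_rot: [0.795, 0.607, -0.0, -0.0]
contact_force: [0.5, -0.1, -1.8]
gripper_width: 0.0507
grip_force: 43.2
[ 0.0956 -0.0126 -0.0001] [-1.000e-03 -0.000e+00 -1.537e+00]
[ 0.025 -0.337 -0.259  1.65  -0.     1.863]
```

Converted, 0.0956 m / 0.6 = 0.1593, 0.025 m / 0.6 = 0.0417, -1.537 rad / 2 = -0.7685.

```bash
echo '[[0.0083,0,0,0,0,-0.035,0.03],[0.025,-0.0033,0,0,0,-0.1,0.03],[0.0417,-0.005,0,0,0,-0.17,0.03],[0.0583,-0.0067,0,0,0,-0.24,0.03],[0.075,-0.0083,0,0,0,-0.31,0.03],[0.0917,-0.01,0,0,0,-0.38,0.03],[0.1083,-0.0133,0,0,0,-0.45,0.03],[0.125,-0.015,0,0,0,-0.52,0.03],[0.1383,-0.0167,0,0,0,-0.59,0.03],[0.15,-0.0183,0,0,0,-0.66,0.03],[0.1567,-0.02,0,0,0,-0.725,0.03],[0.1593,-0.021,0,0,0,-0.7685,0.03]]' > path.dat && python3 -m inch path.dat; echo '[[0,0,0,0,0,0,0.03],[0,0,0,0,0,0,0.03]]' > path.dat && python3 -m inch path.dat
python3 - <<'E'
from h import *
m=env.camera_model("wrist"); np.save("m3.npy",m,allow_pickle=True)
f=env.grab_frame("wrist"); cv2.imwrite("pics/w3.png",cv2.resize(f[:,:,::-1],(800,600)))
print(env.read_state()['joint_pos'].round(3))
E
```

```text
clock: 7.25
tool_pos: [0.4434, 0.2361, 0.2797]
eef_rot: [0.15, 0.989, -0.0, -0.0]
contact_force: [0.5, 0.3, -1.9]
gripper_width: 0.0506
grip_force: 43.2
clock: 7.45
tool_pos: [0.4434, 0.2355, 0.2798]
eef_rot: [0.154, 0.988, -0.0, -0.0]
contact_force: [-0.9, -0.0, -1.2]
gripper_width: 0.0507
grip_force: 43.2
[ 0.227 -0.185 -0.131  1.626 -0.     0.536]
```

View pics/w3.png

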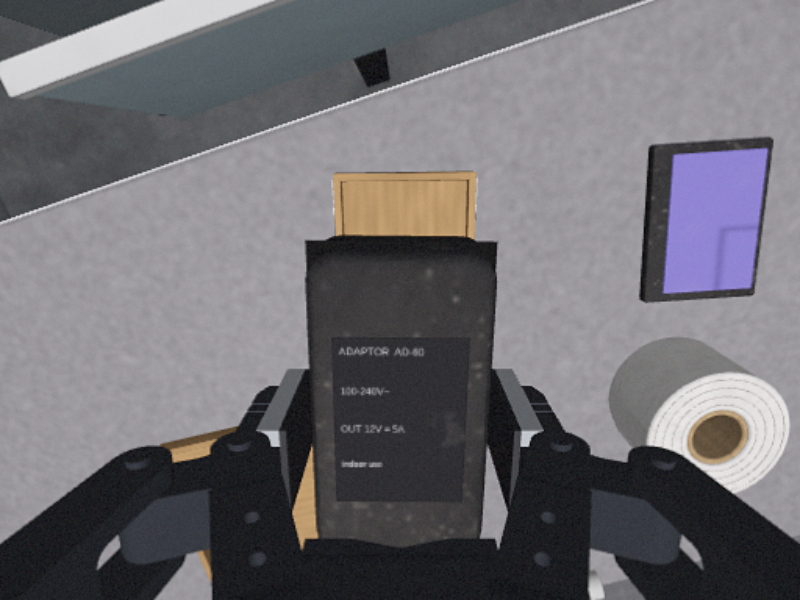

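The oblong tray's near rim runs from (333,174) to (477,172). The held brick's far corners are (306,241) and (497,242), and the pad's are (650,146),(772,138),(753,294),(641,301).

Run:
```python
from h import *
m=np.load('m3.npy',allow_pickle=True).item(); W=lambda *p:(np.array(p)+.5)*.64-.5
q=ray(W((333,174),(477,172)),.131,m)[:,:2]; e=q[1]-q[0]; n=np.array([-e[1],e[0]])/np.linalg.norm(e)
print("rim",q,np.linalg.norm(e)); 
for s in(1,-1): print("centre",q.mean(0)+s*n*.058,"yaw",np.arctan2(s*n[1],s*n[0]))
for z in(.247,.277):
  b=ray(W((306,241),(497,242)),z,m); print(z,b,np.linalg.norm(b[1]-b[0]))
  b=Ro.from_quat(env.read_state()["eef_rot"]).inv().apply(b-env.read_state()["tool_pos"]);print("tool",b)
print("pad",fit(W((650,146),(772,138),(753,294),(641,301)),(.085,.062,.008),.12,m))
```

```text
rim [[0.37758479 0.22177998]
 [0.39905329 0.29231194]] 0.073726883806231
centre [0.33283245 0.27393495] yaw 2.846122607207265
centre [0.44380563 0.24015696] yaw -0.29547004638252816
0.247 [[0.3934311  0.22282162 0.247     ]
 [0.41140717 0.27816402 0.247     ]] 0.058188658282946774
tool [[ 0.04381136 -0.02712512  0.03293002]
 [ 0.04349819  0.03106269  0.03289939]]
0.277 [[0.39022653 0.22965089 0.277     ]
 [0.40474985 0.2743634  0.277     ]] 0.047012079632495554
tool [[ 0.04895537 -0.0216079   0.00292989]
 [ 0.04870236  0.02540349  0.00290514]]
pad [ 0.4624  0.4011 -0.2402  0.919 ]
```

```bash
python3 -c "
from h import *
to([.4425,.2387,.156],2.846)"
```

```text
[0.0018 0.003  0.1239] [-0.001 -0.001 -0.013]
```

Converted, 0.124 m / 0.6 = 0.2067, 0.123 m / 0.6 = 0.205, -0.013 rad / 2 = -0.0065.

```bash
echo '[[0.0033,0.005,0.0333,0,0,-0.0065,0.03],[0.0033,0.005,0.0833,0,0,-0.0065,0.03],[0.0033,0.005,0.1333,0,0,-0.0065,0.03],[0.0033,0.005,0.1667,0,0,-0.0065,0.03],[0.0033,0.005,0.1867,0,0,-0.0065,0.03],[0.0033,0.005,0.1967,0,0,-0.0065,0.03],[0.0033,0.005,0.2017,0,0,-0.0065,0.03],[0.0033,0.005,0.205,0,0,-0.0065,0.03],[0.0033,0.005,0.2067,0,0,-0.0065,0.03],[0.0033,0.005,0.2067,0,0,-0.0065,0.03],[0.0033,0.005,0.2067,0,0,-0.0065,0.03]]' > path.dat && python3 -m inch path.dat
```

```text
clock: 8.6
tool_pos: [0.4426, 0.2387, 0.1565]
eef_rot: [0.146, 0.989, -0.0, 0.0]
contact_force: [-0.1, -0.7, -1.1]
gripper_width: 0.0505
grip_force: 43.1
```

Converted, 0.0014 m / 0.6 = 0.0023, 0.0007 m / 0.6 = 0.0012.

```bash
echo '[[0,0,0.0012,0,0,0,0.03],[0,0,0.0023,0,0,0,0.03],[0,0,0.0023,0,0,0,0.03]]' > path.dat && python3 -m inch path.dat ; echo '[[0,0,0,0,0,0,0.06],[0,0,0,0,0,0,0.085],[0,0,0,0,0,0,0.085],[0,0,0,0,0,0,0.085],[0,0,0,0,0,0,0.085],[0,0,-0.05,0,0,0,0.085],[0,0,-0.1333,0,0,0,0.085],[0,0,-0.2,0,0,0,0.085],[0,0,-0.2,0,0,0,0.085]]' > path.dat && python3 -m inch path.dat
python3 - <<'E'
from h import *
m=env.camera_model("wrist"); np.save("m4.npy",m,allow_pickle=True)
f=env.grab_frame("wrist"); cv2.imwrite("pics/w4.png",cv2.resize(f[:,:,::-1],(800,600)))
to([.4618,.3993,.24],np.pi-.2402)
E
```

```text
clock: 8.9
tool_pos: [0.4426, 0.2388, 0.1558]
eef_rot: [0.146, 0.989, -0.0, 0.0]
contact_force: [-3.0, -1.8, 6.1]
gripper_width: 0.0506
grip_force: 44.1
clock: 9.8
tool_pos: [0.4444, 0.2392, 0.2807]
eef_rot: [0.146, 0.989, 0.001, 0.004]
contact_force: [0.3, 0.4, -0.1]
gripper_width: 0.0852
grip_force: 0.0
[0.0292 0.1586 0.0379] [ 0.002  0.004 -0.053]
```

View pics/w4.png

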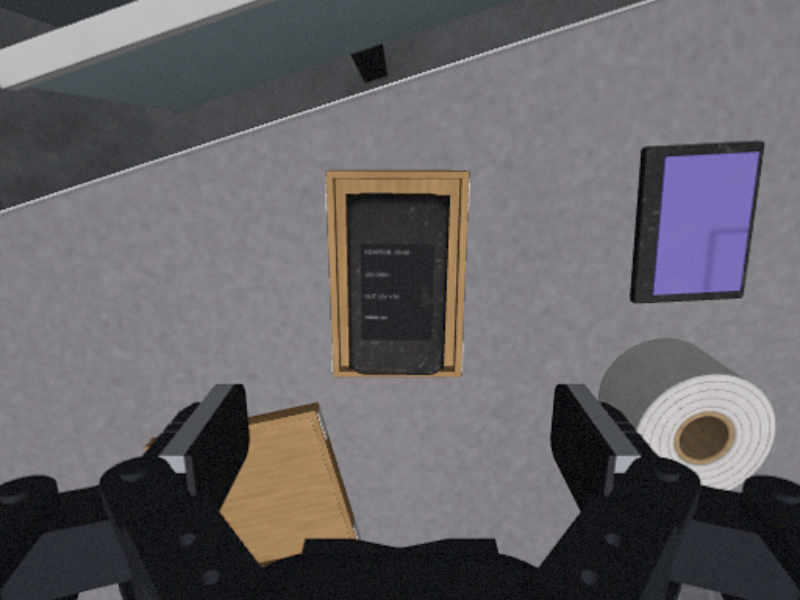

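The brick lies flat in the tray: tray corners (326,171),(470,171),(462,377),(333,377), brick from (348,194) to (442,373). Next is the pad at (642,149),(763,142),(744,297),(632,302).

Run:
```python
from h import *
m=np.load('m4.npy',allow_pickle=True).item(); W=lambda *p:(np.array(p)+.5)*.64-.5
r=ray(W((326,171),(470,171),(462,377),(333,377)),.131,m)[:,:2]; print("tray",r.mean(0),[np.linalg.norm(r[i]-r[i-1]).round(4) for i in range(4)])
print("tray fit",fit(W((326,171),(470,171),(462,377),(333,377)),(.116,.074,.011),.12,m))
print("brick fit",fit(W((348,194),(450,194),(442,373),(350,373)),(.096,.053,.03),.123,m))
print("base edge",ray(W((348,194),(450,194)),.123,m).mean(0))
p=ray(W((642,149),(763,142),(744,297),(632,302)),.128,m)[:,:2]; print("pad",p.mean(0),[np.linalg.norm(p[i]-p[i-1]).round(4) for i in range(4)])
print(fit(W((642,149),(763,142),(744,297),(632,302)),(.085,.062,.008),.12,m))
```

```text
tray [0.44336418 0.2402273 ] [np.float64(0.1152), np.float64(0.0738), np.float64(0.1153), np.float64(0.0743)]
tray fit [ 0.4441  0.24   -0.2967  0.9886]
brick fit [ 0.4456  0.2396 -0.3033  0.8731]
base edge [0.40020458 0.25403163 0.123     ]
pad [0.46158866 0.4009476 ] [np.float64(0.0822), np.float64(0.0619), np.float64(0.083), np.float64(0.0625)]
[ 0.4633  0.4021 -0.2395  0.9235]
```

```bash
python3 -c "
from h import *
to([.462,.400,.18],np.pi-.238)"
```

```text
[0.0295 0.1592 0.0979] [ 0.002  0.004 -0.056]
```

Converted, 0.159 m / 0.6 = 0.265, 0.05 m / 0.6 = 0.0833, -0.056 rad / 2 = -0.028.

```bash
echo '[[0.01,0.0583,0,0,0,-0.01,0.085],[0.0233,0.1333,0,0,0,-0.028,0.085],[0.0383,0.2083,0.0333,0,0,-0.028,0.085],[0.0492,0.2583,0.0833,0,0,-0.028,0.075],[0.0492,0.265,0.1417,0,0,-0.028,0.075],[0.0492,0.265,0.1633,0,0,-0.028,0.075],[0.0492,0.265,0.1633,0,0,-0.028,0.075],[0.0492,0.265,0.1633,0,0,-0.028,0.075],[0.0492,0.265,0.1633,0,0,-0.028,0.075]]' > path.dat && python3 -m inch path.dat; python3 -c "
from h import *
to([.462,.400,.146],np.pi-.238)"
```

```text
clock: 10.75
tool_pos: [0.4612, 0.3992, 0.1789]
eef_rot: [0.119, 0.993, 0.001, 0.001]
contact_force: [-0.5, 0.2, 0.6]
gripper_width: 0.0749
grip_force: 0.0
[-0.0006  0.0009  0.0329] [ 0.002  0.002 -0.   ]
```

Converted, 0.037 m / 0.6 = 0.0617, 0.035 m / 0.6 = 0.0583, 0.001 rad / 2 = 0.0005.

```bash
echo '[[0,0,0.025,0.0005,0.0005,0,0.072],[-0.0017,0.0017,0.0467,0.0005,0.0005,0,0.072],[-0.0017,0.0017,0.0583,0.0005,0.0005,0,0.072],[-0.0017,0.0017,0.0617,0.0005,0.0005,0,0.072],[-0.0017,0.0017,0.0617,0.0005,0.0005,0,0.072],[-0.0017,0.0017,0.0617,0.0005,0.0005,0,0.072]]' > path.dat && python3 -m inch path.dat; for i in 1 2; do echo '[[0,0,0.0017,0,0,0,0.072],[0,0,0.0017,0,0,0,0.072],[0,0,0.0017,0,0,0,0.072]]' > path.dat && python3 -m inch path.dat | grep -E 'pos|contact'; done
python3 - <<'E'
from h import *
f=env.grab_frame("wrist"); cv2.imwrite("pics/w5.png",cv2.resize(f[:,:,::-1],(800,600)))
E
```

```text
clock: 11.35
tool_pos: [0.4614, 0.4003, 0.1399]
eef_rot: [0.118, 0.993, -0.0, -0.001]
contact_force: [0.5, 1.0, 1.0]
gripper_width: 0.0717
grip_force: 0.0
tool_pos: [0.4614, 0.4002, 0.1388]
contact_force: [-0.1, 0.3, -0.1]
tool_pos: [0.4613, 0.4001, 0.1375]
contact_force: [0.2, 0.5, 0.2]
```

View pics/w5.png

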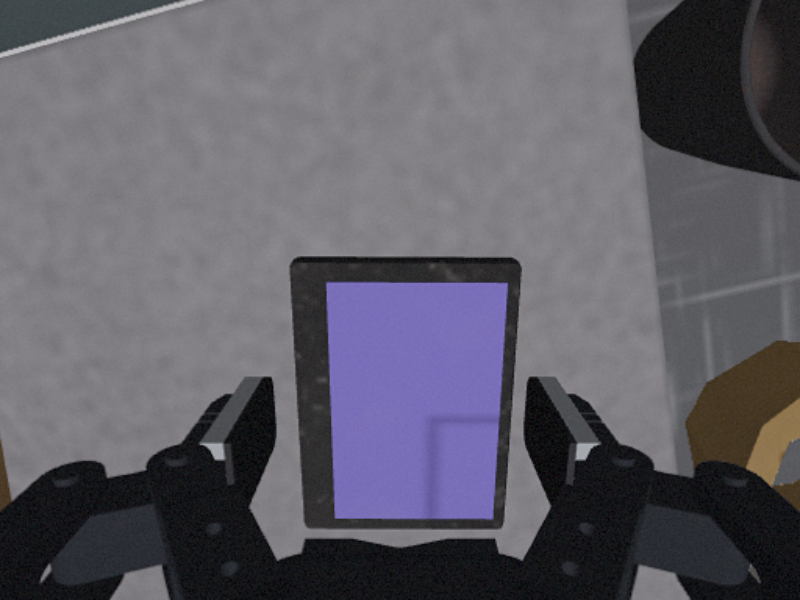

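The pad at (291,258),(521,260),(502,527),(307,525) stands squarely between the open jaws, and the tips have not touched the platform yet.

```bash
python3 - <<'E'
from h import *
m=env.camera_model("wrist"); W=lambda *p:(np.array(p)+.5)*.64-.5
p=ray(W((291,258),(521,260),(502,527),(307,525)),.128,m); s=env.read_state()
t=Ro.from_quat(s["eef_rot"]).inv().apply(p-s["tool_pos"]); print(t.round(4),t.mean(0))
E
for i in 1 2 3; do echo '[[0,0,0.0017,0,0,0,0.072],[0,0,0.0017,0,0,0,0.072],[0,0,0.0017,0,0,0,0.072]]' > path.dat && python3 -m inch path.dat | grep -E 'pos|contact'; done
```

```text
[[ 0.0432 -0.0271  0.0097]
 [ 0.0427  0.0331  0.0096]
 [-0.0408  0.0327  0.0095]
 [-0.0401 -0.0271  0.0096]] [0.00123096 0.00287387 0.00957175]
tool_pos: [0.4613, 0.4001, 0.1365]
contact_force: [0.8, -0.2, -0.0]
tool_pos: [0.4613, 0.4001, 0.1355]
contact_force: [0.3, 0.2, -0.3]
tool_pos: [0.4613, 0.4001, 0.1345]
contact_force: [-0.4, 0.6, -1.3]
```

Converted, 0.001 m / 0.6 = 0.0017.

```bash
for i in 1 2 3; do echo '[[0,0,0.0017,0,0,0,0.07],[0,0,0.0017,0,0,0,0.07],[0,0,0.0017,0,0,0,0.07]]' > path.dat && python3 -m inch path.dat | grep -E 'pos|contact'; done
```

```text
tool_pos: [0.4613, 0.4001, 0.1335]
contact_force: [0.6, -0.3, -0.1]
tool_pos: [0.4613, 0.4001, 0.1325]
contact_force: [-0.0, 0.7, 1.1]
tool_pos: [0.4613, 0.4001, 0.1315]
contact_force: [-0.4, -0.2, -0.5]
```

Converted, -0.0015 m / 0.6 = -0.0025.

```bash
echo '[[0,0,-0.0025,0,0,0,0.07],[0,0,-0.0025,0,0,0,0.066],[0,0,-0.0025,0,0,0,0.064],[0,0,-0.0025,0,0,0,0.062],[0,0,-0.0025,0,0,0,0.058],[0,0,-0.0025,0,0,0,0.055],[0,0,-0.0025,0,0,0,0.055]]' > path.dat && python3 -m inch path.dat 30
```

```text
clock: 14.5
tool_pos: [0.4617, 0.4005, 0.1339]
eef_rot: [0.118, 0.993, -0.0, -0.0]
contact_force: [-0.4, 0.8, 5.5]
gripper_width: 0.0612
grip_force: 34.4
```

Converted, -0.08 m / 0.6 = -0.1333, -0.06 m / 0.6 = -0.1.

```bash
echo '[[0,0,-0.0167,0,0,0,0.05],[0,0,-0.05,0,0,0,0.05],[0,0,-0.1,0,0,0,0.05],[0,0,-0.1333,0,0,0,0.05],[0,0,-0.1333,0,0,0,0.05]]' > path.dat && python3 -m inch path.dat; python3 -c "
from h import *
to([.4456,.2376,.213],np.pi-.2985)"
```

```text
clock: 15.0
tool_pos: [0.4626, 0.4008, 0.2167]
eef_rot: [0.119, 0.993, 0.001, 0.001]
contact_force: [-0.2, 0.6, -1.4]
gripper_width: 0.0612
grip_force: 32.8
[-0.0218 -0.1626  0.0035] [0.002 0.002 0.061]
```

Converted, -0.162 m / 0.6 = -0.27, -0.16 m / 0.6 = -0.2667, 0.061 rad / 2 = 0.0305.

```bash
echo '[[-0.005,-0.0333,0,0,0,0.005,0.05],[-0.0117,-0.0917,0,0,0,0.01,0.05],[-0.0217,-0.1583,0,0,0,0.02,0.05],[-0.03,-0.2167,0,0,0,0.025,0.05],[-0.035,-0.25,0,0,0,0.0305,0.05],[-0.0367,-0.2667,0,0,0,0.0305,0.05],[-0.0367,-0.27,0,0,0,0.0305,0.05],[-0.0367,-0.27,0,0,0,0.0305,0.05],[-0.0367,-0.27,0,0,0,0.0305,0.05]]' > path.dat && python3 -m inch path.dat; python3 -c "
from h import *
to([.4456,.2376,.168],np.pi-.2985)
m=env.camera_model('wrist');np.save('m6.npy',m,allow_pickle=True)
f=env.grab_frame('wrist'); cv2.imwrite('pics/w6.png',cv2.resize(f[:,:,::-1],(800,600)))"
```

```text
clock: 15.9
tool_pos: [0.4447, 0.2384, 0.213]
eef_rot: [0.148, 0.989, -0.001, -0.001]
contact_force: [0.8, -0.3, -1.1]
gripper_width: 0.0601
grip_force: 32.9
[-0.0012 -0.0004  0.045 ] [-0.001 -0.002  0.001]
```

View pics/w6.png

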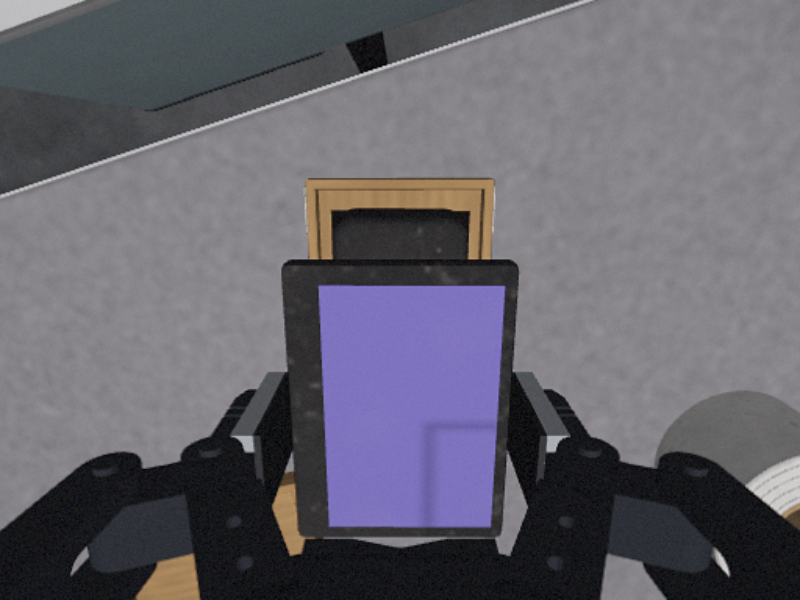

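The pad is held level, its far edge (283,262)-(518,264), over the brick, whose far base edge is (332,210)-(470,210). A quick check of their relative offset:

Run:
```python
from h import *
m=np.load('m6.npy',allow_pickle=True).item(); W=lambda *p:(np.array(p)+.5)*.64-.5; s=env.read_state()
for p,z in((((283,262),(518,264),(499,536),(300,534)),.207),(((332,210),(470,210)),.123)):
  t=Ro.from_quat(s["eef_rot"]).inv().apply(ray(W(*p),z,m)-s["tool_pos"]); print(t.round(4),t.mean(0).round(4))
```

```text
[[ 0.0429 -0.0285  0.0062]
 [ 0.0424  0.0315  0.0061]
 [-0.041   0.0311  0.006 ]
 [-0.0404 -0.0287  0.006 ]] [0.001  0.0014 0.0061]
[[ 0.0467 -0.0265  0.0902]
 [ 0.0467  0.03    0.0901]] [0.0467 0.0018 0.0901]
```

The rows are not in the units I measure in: shifts go in shares of 0.6 m and turns go in shares of 2 rad. I convert before sending: 0.045 m / 0.6 = 0.075, -0.002 m / 0.6 = -0.0033.

```bash
echo '[[-0.0033,0,0.025,0,0,0,0.05],[-0.0033,0,0.05,0,0,0,0.05],[-0.0033,0,0.0633,0,0,0,0.05],[-0.0033,0,0.07,0,0,0,0.05],[-0.0033,0,0.0733,0,0,0,0.05],[-0.0033,0,0.075,0,0,0,0.05],[-0.0033,0,0.075,0,0,0,0.05]]' > path.dat && python3 -m inch path.dat | grep -E 'pos|contact'; for i in 1 2; do echo '[[0,0,0.0012,0,0,0,0.05],[0,0,0.0012,0,0,0,0.05],[0,0,0.0012,0,0,0,0.05]]' > path.dat && python3 -m inch path.dat| grep -E 'pos|contact'; done
```

```text
tool_pos: [0.4467, 0.237, 0.1686]
contact_force: [0.7, 0.1, -0.4]
tool_pos: [0.4467, 0.237, 0.1678]
contact_force: [0.3, -0.2, -0.2]
tool_pos: [0.4466, 0.237, 0.1669]
contact_force: [-0.6, 0.1, -0.7]
```

Converted, 0.0006 m / 0.6 = 0.001.

```bash
for i in 1 2; do echo '[[0,0,0.001,0,0,0,0.05],[0,0,0.001,0,0,0,0.05],[0,0,0.001,0,0,0,0.05]]' > path.dat && python3 -m inch path.dat| grep -E 'pos|contact'; done
```

```text
tool_pos: [0.4466, 0.237, 0.1668]
contact_force: [-2.2, -0.6, 6.2]
tool_pos: [0.4466, 0.237, 0.1668]
contact_force: [-4.6, -1.6, 10.7]
```

Converted, -0.113 m / 0.6 = -0.1883, -0.11 m / 0.6 = -0.1833.

```bash
echo '[[0,0,-0.0013,0,0,0,0.065],[0,0,-0.0013,0,0,0,0.075],[0,0,-0.0013,0,0,0,0.085],[0,0,-0.0013,0,0,0,0.085],[0,0,-0.0013,0,0,0,0.085],[0,0,-0.05,0,0,0,0.085],[0,0,-0.1167,0,0,0,0.085],[0,0,-0.1833,0,0,0,0.085],[0,0,-0.1883,0,0,0,0.085],[0,0,-0.1883,0,0,0,0.085]]' > path.dat && python3 -m inch path.dat; python3 -c "
from h import *
to([.56,-.35,.28],np.pi-.15)
m=env.camera_model('wrist');np.save('m7.npy',m,allow_pickle=True)
f=env.grab_frame('wrist'); cv2.imwrite('pics/w7.png',cv2.resize(f[:,:,::-1],(800,600)))"
```

```text
clock: 18.85
tool_pos: [0.4474, 0.2372, 0.2797]
eef_rot: [0.149, 0.989, -0.0, 0.0]
contact_force: [0.3, -0.6, -0.4]
gripper_width: 0.0848
grip_force: 0.0
[-2.803e-01 -5.281e-01  1.000e-04] [-0.     0.001 -0.149]
```

Converted, -0.494 m / 0.6 = -0.8233, -0.15 m / 0.6 = -0.25, -0.149 rad / 2 = -0.0745.

```bash
echo '[[-0.02,-0.0367,0,0,0,0,0.085],[-0.0583,-0.1083,0,0,0,0,0.085],[-0.0967,-0.1817,0,0,0,-0.01,0.085],[-0.135,-0.2533,0,0,0,-0.02,0.085],[-0.1733,-0.3267,0,0,0,-0.03,0.085],[-0.2117,-0.4,0,0,0,-0.04,0.085],[-0.25,-0.4717,0,0,0,-0.05,0.085],[-0.2883,-0.545,0,0,0,-0.06,0.085],[-0.3267,-0.6167,0,0,0,-0.07,0.085],[-0.3667,-0.69,0,0,0,-0.0745,0.085],[-0.405,-0.7633,0,0,0,-0.0745,0.085],[-0.4367,-0.8233,0,0,0,-0.0745,0.085]]' > path.dat && python3 -m inch path.dat | grep pos; echo '[[-0.02,-0.0367,0,0,0,0,0.085],[-0.03,-0.0567,0,0,0,0,0.085],[-0.03,-0.0567,0,0,0,0,0.085],[-0.03,-0.0567,0,0,0,0,0.085],[-0.03,-0.0567,0,0,0,0,0.085]]' > path.dat && python3 -m inch path.dat
python3 -c "
from h import *
m=env.camera_model('wrist');np.save('m8.npy',m,allow_pickle=True); print(env.read_state()['joint_pos'].round(2))
a=cv2.imread('pics/w7.png');f=env.grab_frame('wrist')[:,:,::-1]
cv2.imwrite('pics/w8.png',np.vstack([cv2.resize(f,(640,480),interpolation=cv2.INTER_CUBIC)[:420],cv2.resize(a[160:400,250:550],(225,180)).repeat(1,1) if 0 else np.hstack([cv2.resize(a[160:400,240:540],(225,180)),np.zeros((180,415,3),np.uint8)])]))"
```

```text
tool_pos: [0.5512, -0.3145, 0.2765]
clock: 20.6
tool_pos: [0.5644, -0.3473, 0.2786]
eef_rot: [0.074, 0.997, -0.0, -0.001]
contact_force: [0.8, 0.4, 0.2]
gripper_width: 0.0849
grip_force: 0.0
[-0.75  0.32  0.39  1.64 -0.   -0.6 ]
```

View pics/w8.png

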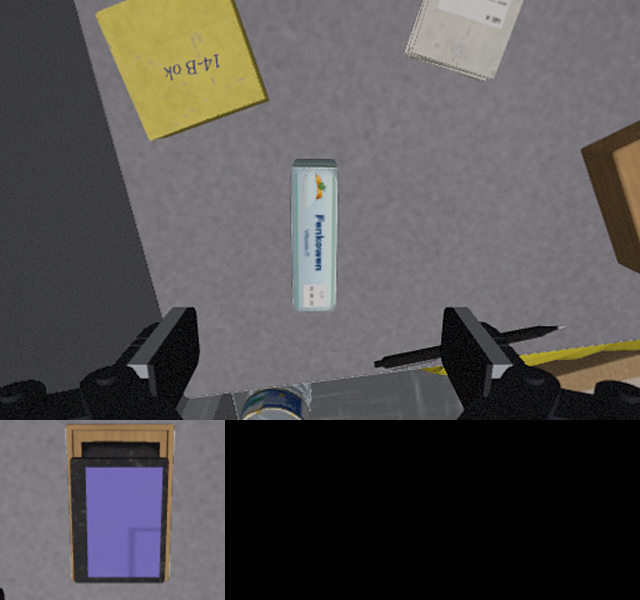

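The box's top face is at (293,167),(337,168),(334,310),(293,309) in the 640-wide view. The inset shows the pad on the brick at (71,458),(168,459),(164,582),(73,581).

Run:
```python
from h import *
m=np.load('m8.npy',allow_pickle=True).item(); W=lambda *p:(np.array(p)+.5)*.8-.5
p=ray(W((293,167),(337,168),(334,310),(293,309)),.17,m)[:,:2]; print("box",p.mean(0),[np.linalg.norm(p[i]-p[i-1]).round(4) for i in range(4)])
e=p[0]+p[1]-p[2]-p[3]; yaw=np.arctan2(e[1],e[0]); print(yaw)
q=np.array([(71,458),(168,459),(164,582),(73,581)])-[0,420]; q=((q/.75+[240,160])+.5)*.64-.5
p2=ray(q,.161,np.load('m7.npy',allow_pickle=True).item())[:,:2]; e=p2[0]+p2[1]-p2[2]-p2[3]
print("pad",p2.mean(0),[np.linalg.norm(p2[i]-p2[i-1]).round(4) for i in range(4)],np.arctan2(e[1],e[0]))
to([*p.mean(0),.2],yaw)
```

```text
box [ 0.56242491 -0.34910161] [np.float64(0.0863), np.float64(0.0245), np.float64(0.0864), np.float64(0.0252)]
2.9787306170124483
pad [0.44625105 0.23826541] [np.float64(0.0828), np.float64(0.0601), np.float64(0.0829), np.float64(0.0618)] 2.8342956857381005
[ 0.0017 -0.002   0.079 ] [-0.001 -0.002  0.014]
```

Converted, 0.127 m / 0.6 = 0.2117, 0.12 m / 0.6 = 0.2, 0.014 rad / 2 = 0.007.

```bash
echo '[[0.0033,-0.005,0.05,0,0,0.007,0.085],[0.0033,-0.005,0.1167,0,0,0.007,0.085],[0.0033,-0.005,0.175,0,0,0.007,0.085],[0.0033,-0.005,0.2,0,0,0.007,0.085],[0.0033,-0.005,0.2117,0,0,0.007,0.075],[0.0033,-0.005,0.2117,0,0,0.007,0.065],[0.0033,-0.005,0.2117,0,0,0.007,0.055],[0.0033,-0.005,0.2117,0,0,0.007,0.045],[0.0033,-0.005,0.2117,0,0,0.007,0.035],[0.0033,-0.005,0.2117,0,0,0.007,0.02],[0.0033,-0.005,0.2117,0,0,0.007,0.015],[0.0033,-0.005,0.2117,0,0,0.007,0.015]]' > path.dat && python3 -m inch path.dat 20; echo '[[0,0,0,0,0,0,0.015],[0,0,0,0,0,0,0.015],[0,0,0,0,0,0,0.015]]' > path.dat && python3 -m inch path.dat
```

```text
clock: 21.85
tool_pos: [0.5624, -0.3516, 0.1533]
eef_rot: [0.082, 0.997, -0.001, -0.0]
contact_force: [0.3, 0.3, 5.7]
gripper_width: 0.0293
grip_force: 21.0
clock: 22.15
tool_pos: [0.5624, -0.3516, 0.1532]
eef_rot: [0.082, 0.997, -0.001, -0.0]
contact_force: [0.5, -0.1, 5.5]
gripper_width: 0.0295
grip_force: 21.0
```

Converted, -0.125 m / 0.6 = -0.2083, -0.11 m / 0.6 = -0.1833.

```bash
echo '[[0,0,-0.0167,0,0,0,0.015],[0,0,-0.05,0,0,0,0.015],[0,0,-0.1167,0,0,0,0.015],[0,0,-0.1833,0,0,0,0.015],[0,0,-0.2083,0,0,0,0.015],[0,0,-0.2083,0,0,0,0.015],[0,0,-0.2083,0,0,0,0.015]]' > path.dat && python3 -m inch path.dat; python3 -c "
from h import *
to([.4457,.237,.277],2.84)"
```

```text
clock: 22.85
tool_pos: [0.5621, -0.3511, 0.2764]
eef_rot: [0.082, 0.997, -0.0, -0.001]
contact_force: [-0.1, 1.1, -0.7]
gripper_width: 0.0294
grip_force: 20.2
[ 0.2106  0.5613 -0.0007] [-0.001 -0.002  0.138]
```

Converted, 0.475 m / 0.6 = 0.7917, 0.433 m / 0.6 = 0.7217, 0.138 rad / 2 = 0.069.

```bash
echo '[[0.0133,0.0333,0,0,0,0.0025,0.015],[0.0333,0.0917,0,0,0,0.0075,0.015],[0.06,0.1617,0,0,0,0.0125,0.015],[0.0867,0.2317,0,0,0,0.0175,0.015],[0.1133,0.3017,0,0,0,0.0225,0.015],[0.14,0.3717,0,0,0,0.0275,0.015],[0.1667,0.4417,0,0,0,0.0325,0.015],[0.1917,0.5117,0,0,0,0.0375,0.015],[0.2183,0.5817,0,0,0,0.0425,0.015],[0.245,0.6517,0,0,0,0.05,0.015],[0.2717,0.7217,0,0,0,0.0575,0.015],[0.2967,0.7917,0,0,0,0.069,0.015]]' > path.dat && python3 -m inch path.dat | grep pos;  echo '[[0.0233,0.06,0,0,0,0,0.015],[0.0417,0.11,0,0,0,0,0.015],[0.0517,0.1367,0,0,0,0,0.015],[0.0543,0.1438,0,0,0,0,0.015],[0.0543,0.1438,0,0,0,0,0.015],[0.0543,0.1438,0,0,0,0,0.015],[0.0543,0.1438,0,0,0,0,0.015]]' > path.dat && python3 -m inch path.dat; python3 -c "
from h import *
to([.4457,.237,.197],2.84)
m=env.camera_model('wrist');np.save('m9.npy',m,allow_pickle=True)
f=env.grab_frame('wrist'); cv2.imwrite('pics/w9.png',cv2.resize(f[:,:,::-1],(800,600)))"
```

```text
tool_pos: [0.4623, 0.1482, 0.2747]
clock: 24.75
tool_pos: [0.4585, 0.2377, 0.2763]
eef_rot: [0.151, 0.989, -0.001, -0.001]
contact_force: [0.7, 0.1, -0.3]
gripper_width: 0.0295
grip_force: 20.2
[ 0.0119 -0.0043  0.0794] [-0.002 -0.002 -0.001]
```

Converted, 0.079 m / 0.6 = 0.1317, 0.077 m / 0.6 = 0.1283.

```bash
echo '[[0.0067,-0.0017,0,0,0,0,0.015],[0.02,-0.0067,0.0167,0,0,0,0.015],[0.02,-0.0067,0.0583,0,0,0,0.015],[0.02,-0.0067,0.0917,0,0,0,0.015],[0.02,-0.0067,0.1167,0,0,0,0.015],[0.02,-0.0067,0.1283,0,0,0,0.015],[0.02,-0.0067,0.1317,0,0,0,0.015],[0.02,-0.0067,0.1317,0,0,0,0.015],[0.02,-0.0067,0.1317,0,0,0,0.015],[0.02,-0.0067,0.1317,0,0,0,0.015]]' > path.dat && python3 -m inch path.dat|grep -E 'pos|rot|contact'; for i in 1 2 3; do echo '[[0,0,0.001,0,0,0,0.015],[0,0,0.001,0,0,0,0.015],[0,0,0.001,0,0,0,0.015]]' > path.dat && python3 -m inch path.dat| grep -E 'pos|contact'; done
```

```text
tool_pos: [0.446, 0.2384, 0.1985]
eef_rot: [0.15, 0.989, -0.0, -0.0]
contact_force: [-0.4, -0.6, -0.7]
tool_pos: [0.4456, 0.2383, 0.1972]
contact_force: [-0.0, 0.3, -0.7]
tool_pos: [0.4456, 0.2383, 0.1965]
contact_force: [0.4, -0.3, -0.3]
tool_pos: [0.4456, 0.2383, 0.1959]
contact_force: [-0.1, 0.1, -0.3]
```

Converted, 0.0005 m / 0.6 = 0.0008, -0.0003 m / 0.6 = -0.0005.

```bash
for i in 1 2 3; do echo '[[0,-0.0005,0.0008,0,0,0,0.015],[0,-0.0005,0.0008,0,0,0,0.015],[0,-0.0005,0.0008,0,0,0,0.015]]' > path.dat && python3 -m inch path.dat| grep -E 'pos|contact'; done
```

```text
tool_pos: [0.4455, 0.238, 0.1954]
contact_force: [0.0, -0.7, -1.4]
tool_pos: [0.4454, 0.2377, 0.1948]
contact_force: [0.2, -0.5, -0.8]
tool_pos: [0.4453, 0.2374, 0.1944]
contact_force: [-0.7, 0.6, -0.8]
```

Converted, 0.0005 m / 0.6 = 0.0008.

```bash
for i in 1 2; do echo '[[0,0,0.0008,0,0,0,0.015],[0,0,0.0008,0,0,0,0.015],[0,0,0.0008,0,0,0,0.015]]' > path.dat && python3 -m inch path.dat| grep -E 'pos|contact'; done
```

```text
tool_pos: [0.4453, 0.2374, 0.1942]
contact_force: [-2.2, 0.0, 4.1]
tool_pos: [0.4453, 0.2374, 0.1942]
contact_force: [-3.3, -1.3, 8.1]
```

Converted, -0.085 m / 0.6 = -0.1417, -0.06 m / 0.6 = -0.1.

```bash
echo '[[0,0,-0.0013,0,0,0,0.02],[0,0,-0.0013,0,0,0,0.035],[0,0,-0.0013,0,0,0,0.045],[0,0,-0.0013,0,0,0,0.06],[0,0,-0.0013,0,0,0,0.075],[0,0,-0.0013,0,0,0,0.085],[0,0,-0.0013,0,0,0,0.085],[0,0,-0.0333,0,0,0,0.085],[0,0,-0.1,0,0,0,0.085],[0,0,-0.1417,0,0,0,0.085],[0,0,-0.1417,0,0,0,0.085],[0,0,-0.1417,0,0,0,0.085]]' > path.dat && python3 -m inch path.dat|grep -E 'pos|width'; python3 -c "
from h import *
f=env.grab_frame('wrist');cv2.imwrite('pics/w10.png',f[:,:,::-1])
m=env.camera_model('wrist');np.save('m10.npy',m,allow_pickle=True)
to([.56,-.12,.28],np.pi+.3)"
```

```text
tool_pos: [0.4457, 0.2376, 0.2785]
gripper_width: 0.0852
[-0.2157 -0.3073 -0.0022] [-0.001 -0.002 -0.602]
```

Converted, -0.307 m / 0.6 = -0.5117, -0.306 m / 0.6 = -0.51, -0.602 rad / 2 = -0.301.

```bash
echo '[[-0.0183,-0.0267,0,0,0,-0.015,0.085],[-0.0583,-0.0833,0,0,0,-0.05,0.085],[-0.1,-0.1417,0,0,0,-0.085,0.085],[-0.1417,-0.2,0,0,0,-0.12,0.085],[-0.1833,-0.2583,0,0,0,-0.155,0.085],[-0.225,-0.3167,0,0,0,-0.19,0.085],[-0.2667,-0.3767,0,0,0,-0.225,0.085],[-0.3067,-0.4367,0,0,0,-0.26,0.085],[-0.34,-0.4833,0,0,0,-0.29,0.085],[-0.3583,-0.51,-0.0033,0,0,-0.301,0.085],[-0.3595,-0.5117,-0.0033,0,0,-0.301,0.085],[-0.3595,-0.5117,-0.0033,0,0,-0.301,0.085]]' > path.dat && python3 -m inch path.dat; echo '[[0,0,0,0,0,0,0.085],[0,0,0,0,0,0,0.085]]' > path.dat && python3 -m inch path.dat|grep pos; python3 -c "
from h import *
m=env.camera_model('wrist');np.save('m11.npy',m,allow_pickle=True)
f=env.grab_frame('wrist')[:,:,::-1]; a=cv2.imread('pics/w10.png')
o=np.zeros((600,800,3),np.uint8); o[:480,:640]=cv2.resize(f,(640,480),interpolation=cv2.INTER_CUBIC); o[380:600,640:]=cv2.resize(a[80:300,180:340],(160,220)); cv2.imwrite('pics/w11.png',o)"
```

```text
clock: 30.65
tool_pos: [0.5597, -0.1196, 0.2792]
eef_rot: [-0.149, 0.989, 0.0, -0.002]
contact_force: [0.8, -0.4, 0.2]
gripper_width: 0.085
grip_force: 0.0
tool_pos: [0.56, -0.1186, 0.2804]
```

View pics/w11.png

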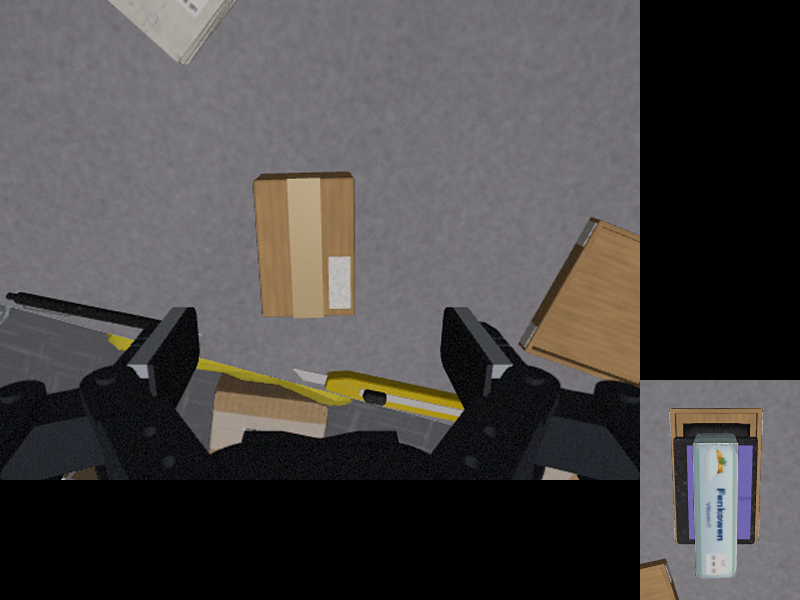

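The box stands upright on the pad (inset: top face (697,445),(737,444),(736,578),(696,577)). The carton's top face is at (254,181),(354,178),(355,314),(263,318), and the square tray's corners are at (598,218) and (524,348).

Run:
```python
from h import *
def rect(p,z,m):
  p=ray(p,z,m)[:,:2]; e=p[0]+p[1]-p[2]-p[3]; print(p.mean(0).round(4),[np.linalg.norm(p[i]-p[i-1]).round(4) for i in range(4)],np.arctan2(e[1],e[0]).round(4)); return p.mean(0),np.arctan2(e[1],e[0])
m10,m11=[np.load(f'm{i}.npy',allow_pickle=True).item() for i in(10,11)]
rect(np.array([(697,445),(737,444),(736,578),(696,577)])-[460,300],.211,m10)
W=lambda *p:(np.array(p)+.5)*.8-.5
c,y=rect(W((254,181),(354,178),(355,314),(263,318)),.154,m11)
print(ray(W((598,218),(524,348)),.131,m11))
to([*c,.151],y); to([.5546,.1112,.28],np.pi-.053)
```

```text
[0.4452 0.2392] [np.float64(0.0853), np.float64(0.023), np.float64(0.0866), np.float64(0.0259)] 2.8334
[ 0.5718 -0.1228] [np.float64(0.0911), np.float64(0.0604), np.float64(0.09), np.float64(0.0612)] -2.8145
[[0.49788497 0.06037476 0.131     ]
 [0.60339734 0.05471461 0.131     ]]
[-0.0101 -0.0073  0.1296] [-0.    -0.002 -0.026]
[-0.063   0.2212  0.0004] [-0.001 -0.002  0.355]
```

Converted, 0.1345 m / 0.6 = 0.2242, 0.125 m / 0.6 = 0.2083, -0.026 rad / 2 = -0.013.

```bash
echo '[[-0.0167,-0.015,0.05,0,0,-0.013,0.085],[-0.0167,-0.015,0.1167,0,0,-0.013,0.085],[-0.0167,-0.015,0.175,0,0,-0.013,0.085],[-0.0167,-0.015,0.2083,0,0,-0.013,0.085],[-0.0167,-0.015,0.2242,0,0,-0.013,0.085],[-0.0167,-0.015,0.2242,0,0,-0.013,0.085],[-0.0167,-0.015,0.2242,0,0,-0.013,0.075],[-0.0167,-0.015,0.2242,0,0,-0.013,0.065],[-0.0167,-0.015,0.2242,0,0,-0.013,0.055],[-0.0167,-0.015,0.2242,0,0,-0.013,0.05],[-0.0167,-0.015,0.2242,0,0,-0.013,0.05],[-0.0167,-0.015,0.2242,0,0,-0.013,0.05]]' > path.dat && python3 -m inch path.dat 30; echo '[[0,0,-0.0167,0,0,0,0.05],[0,0,-0.05,0,0,0,0.05],[0,0,-0.1167,0,0,0,0.05],[0,0,-0.1667,0,0,0,0.05],[0,0,-0.1833,0,0,0,0.05],[0,0,-0.1833,0,0,0,0.05],[0,0,-0.1833,0,0,0,0.05]]' > path.dat && python3 -m inch path.dat; python3 -c "
from h import *
to([.5548,.1113,.25],np.pi-.053)"
```

```text
clock: 32.1
tool_pos: [0.5731, -0.1257, 0.148]
eef_rot: [-0.163, 0.987, -0.001, 0.0]
contact_force: [-1.0, 1.7, 6.7]
gripper_width: 0.0615
grip_force: 34.1
clock: 32.8
tool_pos: [0.5722, -0.1253, 0.2548]
eef_rot: [-0.162, 0.987, 0.0, -0.001]
contact_force: [-0.1, -0.2, -3.1]
gripper_width: 0.0617
grip_force: 33.4
[-0.0594  0.2296  0.0047] [-0.    -0.003  0.379]
```

Converted, 0.2296 m / 0.6 = 0.3827, 0.228 m / 0.6 = 0.38, 0.379 rad / 2 = 0.1895.

```bash
echo '[[-0.0083,0.0333,0,0,0,0.015,0.05],[-0.0267,0.1,0,0,0,0.05,0.05],[-0.045,0.1733,0,0,0,0.085,0.05],[-0.0633,0.2467,0,0,0,0.12,0.05],[-0.0817,0.3167,0,0,0,0.155,0.05],[-0.0933,0.3617,0,0,0,0.18,0.05],[-0.0983,0.38,0,0,0,0.1895,0.05],[-0.099,0.3827,0,0,0,0.1895,0.05],[-0.099,0.3827,0,0,0,0.1895,0.05],[-0.099,0.3827,0,0,0,0.1895,0.05],[-0.099,0.3827,0,0,0,0.1895,0.05]]' > path.dat && python3 -m inch path.dat; python3 -c "
from h import *
to([.5548,.1113,.152],np.pi-.053)"
```

```text
clock: 33.9
tool_pos: [0.5551, 0.1102, 0.2554]
eef_rot: [0.027, 1.0, -0.001, -0.001]
contact_force: [0.3, 0.2, -0.6]
gripper_width: 0.0614
grip_force: 33.3
[1.000e-04 1.200e-03 1.034e-01] [-0.001 -0.002 -0.001]
```

Converted, 0.103 m / 0.6 = 0.1717, 0.101 m / 0.6 = 0.1683.

```bash
echo '[[0,0.0017,0.0333,0,0,0,0.05],[0,0.0017,0.0833,0,0,0,0.05],[0,0.0017,0.1333,0,0,0,0.05],[0,0.0017,0.1583,0,0,0,0.05],[0,0.0017,0.1683,0,0,0,0.05],[0,0.0017,0.1717,0,0,0,0.05],[0,0.0017,0.1717,0,0,0,0.05],[0,0.0017,0.1717,0,0,0,0.05]]' > path.dat && python3 -m inch path.dat|grep -E 'pos|contact'; for i in 1 2 3; do echo '[[0,0,0.001,0,0,0,0.05],[0,0,0.001,0,0,0,0.05],[0,0,0.001,0,0,0,0.05]]' > path.dat && python3 -m inch path.dat| grep -E 'pos|contact'; done
```

```text
tool_pos: [0.5557, 0.112, 0.1543]
contact_force: [0.5, -0.5, -0.4]
tool_pos: [0.5551, 0.1121, 0.1525]
contact_force: [0.1, -0.6, -0.7]
tool_pos: [0.5549, 0.1121, 0.1515]
contact_force: [0.6, -0.3, -0.7]
tool_pos: [0.555, 0.1121, 0.151]
contact_force: [0.6, 0.2, -0.5]
```

Converted, 0.0006 m / 0.6 = 0.001.

```bash
for i in 1 2; do echo '[[0,0,0.001,0,0,0,0.05],[0,0,0.001,0,0,0,0.05],[0,0,0.001,0,0,0,0.05]]' > path.dat && python3 -m inch path.dat| grep -E 'pos|contact'; done
```

```text
tool_pos: [0.555, 0.1121, 0.151]
contact_force: [-3.1, -0.3, 6.3]
tool_pos: [0.555, 0.1121, 0.151]
contact_force: [-5.1, 0.1, 10.6]
```

Converted, -0.13 m / 0.6 = -0.2167, -0.1 m / 0.6 = -0.1667.

```bash
echo '[[0,0,-0.0013,0,0,0,0.066],[0,0,-0.0013,0,0,0,0.075],[0,0,-0.0013,0,0,0,0.085],[0,0,-0.0013,0,0,0,0.085],[0,0,-0.0013,0,0,0,0.085],[0,0,-0.0333,0,0,0,0.085],[0,0,-0.1,0,0,0,0.085],[0,0,-0.1667,0,0,0,0.085],[0,0,-0.2167,0,0,0,0.085],[0,0,-0.2167,0,0,0,0.085],[0,0,-0.2167,0,0,0,0.085],[0,0,-0.2167,0,0,0,0.085]]' > path.dat && python3 -m inch path.dat|grep -E 'pos|width'; python3 -c "
from h import *
f=env.grab_frame('wrist');cv2.imwrite('pics/w12.png',f[:,:,::-1])
m=env.camera_model('wrist');np.save('m12.npy',m,allow_pickle=True)
to([.4341,-.238,.28],2.7257)"
```

```text
tool_pos: [0.5548, 0.1122, 0.2784]
gripper_width: 0.0849
[ 0.1019 -0.356  -0.001 ] [-0.002 -0.004  0.363]
```

Converted, -0.356 m / 0.6 = -0.5933, -0.354 m / 0.6 = -0.59, 0.363 rad / 2 = 0.1815.

```bash
echo '[[0.0083,-0.0283,0,0,0,0.01,0.085],[0.025,-0.0883,0,0,0,0.03,0.085],[0.045,-0.1583,0,0,0,0.05,0.085],[0.065,-0.2283,0,0,0,0.07,0.085],[0.085,-0.2983,0,0,0,0.09,0.085],[0.105,-0.3683,0,0,0,0.11,0.085],[0.125,-0.4383,0,0,0,0.135,0.085],[0.145,-0.5083,0,0,0,0.16,0.085],[0.1617,-0.5633,0,0,0,0.175,0.085],[0.17,-0.59,0,0,0,0.1815,0.085],[0.17,-0.5933,0,0,0,0.1815,0.085],[0.17,-0.5933,0,0,0,0.1815,0.085]]' > path.dat && python3 -m inch path.dat|grep pos; echo '[[0,0,0,0,0,0,0.085],[0,0,0,0,0,0,0.085],[0,0,0,0,0,0,0.085]]' > path.dat && python3 -m inch path.dat; python3 -c "
from h import *
m=env.camera_model('wrist');np.save('m13.npy',m,allow_pickle=True)
f=env.grab_frame('wrist')[:,:,::-1]; a=cv2.imread('pics/w12.png')
o=np.zeros((600,800,3),np.uint8); o[:480,:640]=cv2.resize(f,(640,480),interpolation=cv2.INTER_CUBIC); o[380:600,600:]=a[80:300,150:350]; cv2.imwrite('pics/w13.png',o)"
```

```text
tool_pos: [0.4343, -0.2378, 0.2795]
clock: 38.95
tool_pos: [0.4349, -0.2372, 0.2804]
eef_rot: [0.206, 0.979, -0.001, -0.001]
contact_force: [0.1, 0.2, -0.2]
gripper_width: 0.0852
grip_force: 0.0
```

View pics/w13.png

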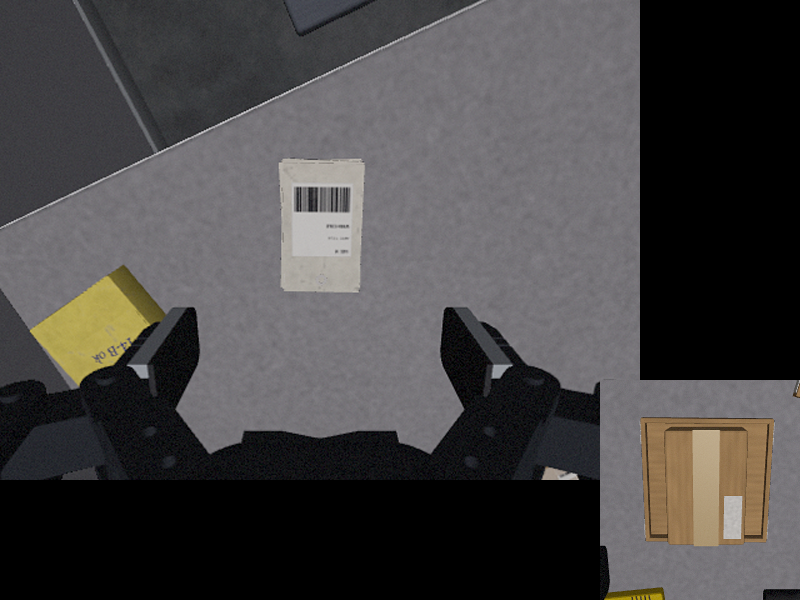

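The carton lies in the square tray (inset: top (666,431),(747,430),(745,544),(667,545); rim (641,419),(774,419),(767,541),(646,541)). The tags' top is at (280,162),(364,160),(360,292),(282,290).

Run:
```python
from h import *
def rect(p,z,m):
  p=ray(p,z,m)[:,:2]; e=p[0]+p[1]-p[2]-p[3]; print(p.mean(0).round(4),[np.linalg.norm(p[i]-p[i-1]).round(4) for i in range(4)],np.arctan2(e[1],e[0]).round(4)); return p.mean(0),np.arctan2(e[1],e[0])
m12,m13=[np.load(f'm{i}.npy',allow_pickle=True).item() for i in(12,13)]
for q,z in(([(666,431),(747,430),(745,544),(667,545)],.157),([(641,419),(774,419),(767,541),(646,541)],.131)): rect(np.array(q)-[450,300],z,m12)
c,y=rect((np.array([(280,162),(364,160),(360,292),(282,290)])+.5)*.8-.5,.138,m13)
to([*c,.138],y)
```

```text
[0.554  0.1136] [np.float64(0.091), np.float64(0.0592), np.float64(0.0907), np.float64(0.0629)] 3.0849
[0.5551 0.1142] [np.float64(0.1063), np.float64(0.1066), np.float64(0.1062), np.float64(0.1076)] 3.0818
[ 0.4349 -0.2348] [np.float64(0.0877), np.float64(0.0533), np.float64(0.0904), np.float64(0.0541)] 2.7213
[0.0009 0.0026 0.1424] [-0.002 -0.001  0.006]
```

Converted, 0.142 m / 0.6 = 0.2367, 0.138 m / 0.6 = 0.23, 0.006 rad / 2 = 0.003.

```bash
echo '[[0.0017,0.0017,0.05,0,0,0.003,0.085],[0.0017,0.0017,0.1167,0,0,0.003,0.085],[0.0017,0.0017,0.1833,0,0,0.003,0.085],[0.0017,0.0017,0.2167,0,0,0.003,0.075],[0.0017,0.0017,0.23,0,0,0.003,0.075],[0.0017,0.0017,0.2367,0,0,0.003,0.07],[0.0017,0.0017,0.2367,0,0,0.003,0.065],[0.0017,0.0017,0.2367,0,0,0.003,0.058],[0.0017,0.0017,0.2367,0,0,0.003,0.05],[0.0017,0.0017,0.2367,0,0,0.003,0.045],[0.0017,0.0017,0.2367,0,0,0.003,0.04],[0.0017,0.0017,0.2367,0,0,0.003,0.04]]' > path.dat && python3 -m inch path.dat 25; echo '[[0,0,0,0,0,0,0.04],[0,0,0,0,0,0,0.04],[0,0,-0.0167,0,0,0,0.04],[0,0,-0.05,0,0,0,0.04],[0,0,-0.1167,0,0,0,0.04],[0,0,-0.1833,0,0,0,0.04],[0,0,-0.2,0,0,0,0.04],[0,0,-0.2,0,0,0,0.04],[0,0,-0.2,0,0,0,0.04]]' > path.dat && python3 -m inch path.dat; python3 -c "
from h import *
to([.5547,.112,.258],np.pi-.057)"
```

```text
clock: 40.2
tool_pos: [0.4345, -0.2373, 0.1399]
eef_rot: [0.209, 0.978, -0.001, 0.0]
contact_force: [-0.7, 1.5, 6.6]
gripper_width: 0.0514
grip_force: 27.1
clock: 41.1
tool_pos: [0.4339, -0.2365, 0.2574]
eef_rot: [0.209, 0.978, -0.0, -0.001]
contact_force: [0.1, -0.2, -0.8]
gripper_width: 0.0512
grip_force: 26.6
[ 0.0324  0.3674 -0.001 ] [-0.001 -0.002 -0.365]
```

Converted, 0.3674 m / 0.6 = 0.6123, 0.362 m / 0.6 = 0.6033, -0.365 rad / 2 = -0.1825.

```bash
echo '[[0.0033,0.03,0,0,0,-0.01,0.04],[0.0083,0.0917,0,0,0,-0.03,0.04],[0.015,0.165,0,0,0,-0.05,0.04],[0.0217,0.2383,0,0,0,-0.07,0.04],[0.0283,0.3117,0,0,0,-0.09,0.04],[0.0333,0.385,0,0,0,-0.115,0.04],[0.04,0.4583,0,0,0,-0.14,0.04],[0.0467,0.525,0,0,0,-0.16,0.04],[0.05,0.575,0,0,0,-0.175,0.04],[0.0533,0.6033,0,0,0,-0.1825,0.04],[0.054,0.6123,0,0,0,-0.1825,0.04],[0.054,0.6123,0,0,0,-0.1825,0.04]]' > path.dat && python3 -m inch path.dat|grep pos; echo '[[0,0,0,0,0,0,0.04],[0,0,0,0,0,0,0.04],[0,0,0,0,0,0,0.04]]' > path.dat && python3 -m inch path.dat; python3 -c "
from h import *
to([.5547,.112,.18],np.pi-.057)"
```

```text
tool_pos: [0.5542, 0.1121, 0.2563]
clock: 42.6
tool_pos: [0.5547, 0.111, 0.2579]
eef_rot: [0.029, 1.0, -0.001, -0.001]
contact_force: [-0.7, 0.8, 0.1]
gripper_width: 0.0512
grip_force: 26.5
[-0.      0.0011  0.0779] [-0.001 -0.002 -0.001]
```

Converted, 0.078 m / 0.6 = 0.13, 0.077 m / 0.6 = 0.1283.

```bash
echo '[[0,0.0017,0.0333,0,0,0,0.04],[0,0.0017,0.075,0,0,0,0.04],[0,0.0017,0.1083,0,0,0,0.04],[0,0.0017,0.1233,0,0,0,0.04],[0,0.0017,0.1283,0,0,0,0.04],[0,0.0017,0.13,0,0,0,0.04],[0,0.0017,0.13,0,0,0,0.04],[0,0.0017,0.13,0,0,0,0.04]]' > path.dat && python3 -m inch path.dat|grep -E 'pos|contact'; for i in 1 2 3 4 5; do echo '[[0,0,0.001,0,0,0,0.04],[0,0,0.001,0,0,0,0.04],[0,0,0.001,0,0,0,0.04]]' > path.dat && python3 -m inch path.dat| grep -E 'pos|contact'; done
```

```text
tool_pos: [0.5553, 0.1127, 0.1809]
contact_force: [-0.1, 0.2, -0.4]
tool_pos: [0.5548, 0.1128, 0.1794]
contact_force: [0.1, -0.7, -0.9]
tool_pos: [0.5547, 0.1128, 0.1786]
contact_force: [-0.7, 0.5, -1.1]
tool_pos: [0.5547, 0.1127, 0.178]
contact_force: [-0.6, 0.2, -0.8]
tool_pos: [0.5548, 0.1127, 0.1774]
contact_force: [-0.5, 0.7, 0.2]
tool_pos: [0.5548, 0.1127, 0.177]
contact_force: [-1.1, 1.1, 1.0]
```

Converted, 0.0006 m / 0.6 = 0.001.

```bash
echo '[[0,0,0.001,0,0,0,0.04],[0,0,0.001,0,0,0,0.04],[0,0,0.001,0,0,0,0.04]]' > path.dat && python3 -m inch path.dat| grep -E 'pos|contact';  echo '[[0,0,-0.0007,0,0,0,0.055],[0,0,-0.0007,0,0,0,0.065],[0,0,-0.0007,0,0,0,0.075],[0,0,-0.0007,0,0,0,0.085],[0,0,-0.0007,0,0,0,0.085],[0,0,-0.0007,0,0,0,0.085],[0,0,-0.0333,0,0,0,0.085],[0,0,-0.1,0,0,0,0.085],[0,0,-0.1667,0,0,0,0.085],[0,0,-0.1667,0,0,0,0.085],[0,0,-0.1667,0,0,0,0.085],[0,0,-0.1667,0,0,0,0.085]]' > path.dat && python3 -m inch path.dat|grep -E 'pos|width'; python3 -c "
from h import *
f=env.grab_frame('wrist')[:,:,::-1];s=env.grab_frame('scene')[:,:,::-1]
o=np.zeros((600,800,3),np.uint8); o[:300,:400]=cv2.resize(f,(400,300)); o[:300,400:]=cv2.resize(s,(400,300)); o[300:,100:700]=cv2.resize(s[180:300,170:410],(600,300),interpolation=cv2.INTER_CUBIC); cv2.imwrite('pics/w14.png',o)"
```

```text
tool_pos: [0.5548, 0.1127, 0.177]
contact_force: [-3.4, -0.1, 5.3]
tool_pos: [0.5546, 0.1129, 0.2751]
gripper_width: 0.0848
```

View pics/w14.png

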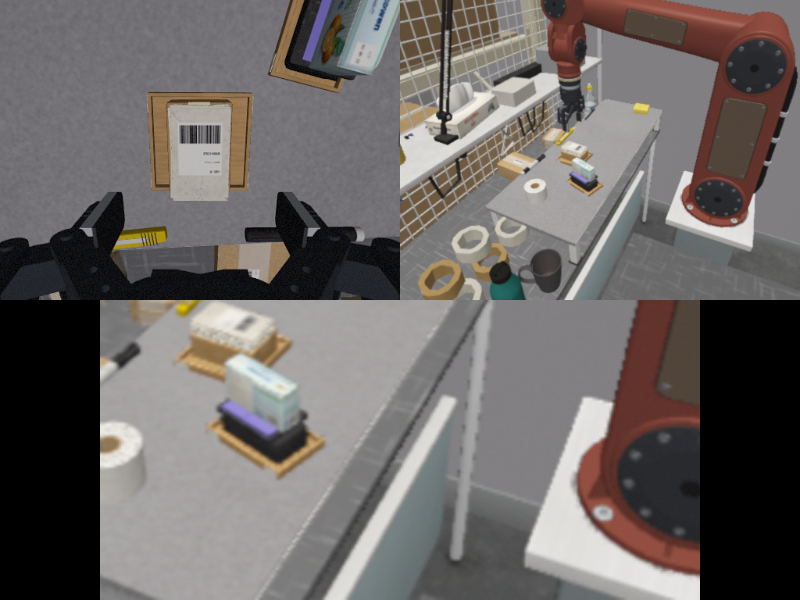

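Both stacks stand straight and centred: the tags span (168–230, 102–200) on the carton, and the box stands upright on the pad and brick. The gripper is clear of everything.

```bash
python3 -c "
from cell import env
print(env.sign_off())"
```

```text
the job is handed in; nothing more can be done
None
```

Both orders are stacked in their trays and the job is handed in: every piece measured within about 3 mm of centre or looked centred in the last picture, and the label roll and sticky notes were left alone, but sign-off returned no verdict.

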